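Sort three bolts on the thread gauge rack

ROBOT

A 7-joint arm with a two-finger parallel gripper is mounted at the origin on a cart in front of the work surface, level with it; the furniture and walls round the work are solid. World frame = base frame: x ahead of the robot, y to its left, z up, the work surface at z = 0. Lengths are in m, angles in rad, forces in N, time in s.
With the tool pointing down it reaches from about 0.425 to 0.95 m from the base axis. Payload 4.7 kg.
Tool frame: the origin (TCP) lies between the finger pads; the fingertips stand 17 mm ahead of it and the grasp point (between the pads) lies 2 mm behind it; x points along the fingers, y is the direction in which the jaws open and shut, and the axes are right-handed (so a half turn about x gives the same grasp; the last joint's range is limited). The gripper opens to 85 mm and grips with 20 to 120 N. Pads are 22 mm wide; open, the fingers measure 114 mm over their backs; the gripper's body (76 mm by 85 mm) begins 54 mm behind the grasp point. The pads swing forward as they close: fully open they stand 13 mm farther back than shut.
Start: joints at [1.264, 0.469, -0.049, 1.532, 0.024, 1.141, -0.082], TCP at [0.185, -0.649, 0.248] pointing down, gripper open.
Joint ranges: [-2.59, 2.59], [-0.33, 1.99], [-1.39, 1.29], [0.1, 2.45], [-1.04, 4.18], [0.21, 1.99], [-2.66, 2.66]. Speed limits (rad/s): [2.57, 2.57, 3.14, 3.14, 3.14, 3.14, 3.14].

INTERFACE

Orientations are given as a unit quaternion [x, y, z, w].
In Python, from rig import robot, optics gives the robot as it stands.
- The arm moves only by the shell command python3 -m jog 'ROWS'. ROWS is JSON, a list of rows, each a list of 3 entries, a list of its own where there are three numbers: the opening, from -1 (shut) to 1 (fully open), so that 0 is half open, then the shift along the tool's x, y, z each as a share of 0.25 m, from -1 to 1, then the turn about the tool's x as a share of 0.1 rad, from -1 to 1. In form: [[jaw, [x, y, z], roll], ...]. A call has 1 to 12 rows; each row shifts and turns the pose as measured when the row begins, along the tool's axes as they then stand; what a row does not reach is not made up. A row lasts 1/8 s, in which the tool goes at most 62.5 mm and 10.7 degrees, less where a joint would pass 70% of its speed; a pose out of reach is approached as far as the arm can. A call with a number of a shift or a turn outside -1 to 1 is refused whole. A call with a gripper value outside its range is refused whole. The fingers move at their own pace and stop on an object; the grip force is fixed at half the most. Time passes only in rows, so rows that do not move let the fingers close. It gives the time, the measured TCP pose, the force and the opening at its end, in the units of the state.
- robot.get_state(): the state, without advancing time (a new reading comes with each control period).
- optics.capture(name): name is "side" or "top"; returns a dict with "pixels" (420x560x3 uint8, red, green, blue), "camera_matrix" (3x3 intrinsics, pixels), "k1" (the pictures are not rectified: a ray, as slopes to the right and down, at radius r is drawn at 1 + k1 r^2 times it, then the intrinsics apply), "world_from_camera" (4x4, takes a point from camera to world coordinates). Camera axes: x right, y down, z forward; pixel columns grow to the right and rows downward; lengths in m; the calibration is good to about 2 mm. A picture is of the moment at which its call begins. There is no depth.
- robot.close_job(): hands the job in, once; it reports no verdict.
The state is a dict: "time_s": time; "joint_positions": joint angles; "qd": joint speeds; "joint_torque": joint torques, N m; "position": TCP position; "eef_rot": TCP orientation; "ft_force": force on the tool from outside, world axes, zero at the start; "moment": the same for the moment, N m; "opening": finger opening in m.
Only numpy, scipy, OpenCV 4.12 (cv2) and the standard library are available. Lean on these libraries where they do the work, as an engineer would, in place of code of your own. Each camera call takes 0.05 s, during which the arm holds its last target.

TASK

Sort the three loose bolts by thread pitch: lay each in the lane of the blue gauge rack whose notched plates match its thread, threaded end towards the keeper's hinge, so that the thread drops fully home between the teeth and the bolt lies level. When all three are seated, fold the keeper bar down over them until it is fully shut. Leave the other things on the bench alone.

Things in the scene. Friction and masses are not known exactly. Their poses are not given: they have to be found in the camera images.
- bolt_fine: Steel hex bolt with fine round thread, pitch 12 mm, 137 mm long, about 0.4 kg. Origin on its axis in the plain shank (grip here); x runs along the axis to the threaded tip. Along x (mm): head -55 to -36, 34 across flats; shank -36 to 22, dia 24; thread 22 to 82, dia 24, root 15. Lies on a head flat, tip 2.5 degrees down, origin 15 mm up; seats alike on any flat after a slide along its axis.
- bolt_medium: Steel hex bolt with medium round thread, pitch 16 mm, 137 mm long, about 0.4 kg. Origin on its axis in the plain shank (grip here); x runs along the axis to the threaded tip. Along x (mm): head -55 to -36, 34 across flats; shank -36 to 22, dia 24; thread 22 to 82, dia 24, root 15. Lies on a head flat, tip 2.5 degrees down, origin 15 mm up; seats alike on any flat after a slide along its axis.
- bolt_coarse: Steel hex bolt with coarse round thread, pitch 20 mm, 137 mm long, about 0.4 kg. Origin on its axis in the plain shank (grip here); x runs along the axis to the threaded tip. Along x (mm): head -55 to -36, 34 across flats; shank -36 to 22, dia 24; thread 22 to 82, dia 24, root 15. Lies on a head flat, tip 2.5 degrees down, origin 15 mm up; seats alike on any flat after a slide along its axis.
- gauge_fine: Gauge of one lane, fixed: two dark upright plates 14 mm apart with 4 rounded teeth each, 4.6 mm wide, pitch 12 mm. Origin at its underside's centre, on the 10 mm base; x along the lane away from the heads. Tooth tops 35 mm, pale vee flanks 39 mm above the origin. The fine bolt seats with its x along this x, axis 40 mm above the origin and its origin 54 mm behind (x = -54). Lane order varies.
- gauge_medium: Gauge of one lane, fixed: two dark upright plates 14 mm apart with 4 rounded teeth each, 6.2 mm wide, pitch 16 mm. Origin at its underside's centre, on the 10 mm base; x along the lane away from the heads. Tooth tops 35 mm, pale vee flanks 39 mm above the origin. The medium bolt seats with its x along this x, axis 40 mm above the origin and its origin 54 mm behind (x = -54). Lane order varies.
- gauge_coarse: Gauge of one lane, fixed: two dark upright plates 14 mm apart with 3 rounded teeth each, 8 mm wide, pitch 20 mm. Origin at its underside's centre, on the 10 mm base; x along the lane away from the heads. Tooth tops 35 mm, pale vee flanks 39 mm above the origin. The coarse bolt seats with its x along this x, axis 40 mm above the origin and its origin 54 mm behind (x = -54). Lane order varies.
- rack: Blue gauge rack, fixed. Origin on the table under the middle lane, where the seated bolt's origin lies; x along the lanes away from the heads, y across. Base: x -26 to 120 mm, y +-88, 10 thick. Lanes at y = -60, 0, 60 mm. Shank vee rests, 50 mm high, at x -22 to -16; fingers have room from x -16 to 24. A seated bolt's axis is 50 mm above the table; a wrong or unseated one rides 3 to 6 mm proud.
- keeper (a joint): Hinge of the keeper, in rad: 0 = shut (bar level, 2 mm above seated threads, stopped there), grows as it opens, to 1.9; it starts standing up at 1.5 to 1.75. Friction holds it above about 1 rad; below that it falls shut by its weight (0.16 kg). A bolt that is not home holds it open.
- keeper_bar (a point): Centre of the keeper's flat steel bar, 12 x 8 mm and 176 mm long across the rack, 58 mm from the hinge. A red thumb tab 30 mm wide and 6 mm thick stands at the bar's middle, reaching 82 mm from the hinge. Site axes turn with the keeper.
- keeper_hinge (a point): Hinge axis of the keeper at the rack's far edge: along the rack's y, 68 mm above the table and 106 mm ahead (rack x) of the rack's origin. Opening lifts the bar up and away from the heads. Hinge posts at rack y = +-78 mm.
- collet_nut: Bystander: grey slotted ring nut, 50 mm across, 24 mm high, lying on the bench left of the rack; leave alone. Origin at its underside's centre.
- mug: Bystander: pale grey mug, 82 mm across, 92 mm high, standing far left; leave alone. Origin at its underside's centre.
- pencil: Bystander: red pencil, 153 mm long, 8 mm thick, lying near right; leave alone. Origin at its underside's centre.

How it is judged:
By the outcome, as a careful person would: the job done as asked, in the order asked, and still so for the second after the job is handed in, with the robot touching nothing.
It also fails if it takes over 72 s, if anything falls off the work surface, if the arm or the gripper's body presses on something with over 40 N, if the wrist force passes 120 N, or if a joint passes its speed limit or range.

## Working session

There is one attempt and no reset: what is moved stays moved. The work goes in short steps, Python scripts to look and compute and a shell command to move; the robot and the scene stay as the last step left them, time stands still between calls to the robot, and variables do not carry over. Pictures are saved under pics/ and viewed, and the job is handed in when it is done.

```bash
ls; mkdir -p pics; python3 - <<'E'
from rig import robot, optics
import cv2,numpy as np
s=robot.get_state()
for k,v in s.items(): print(k,np.round(v,4))
for n in("top","side"):
    c=optics.capture(n); cv2.imwrite(f"pics/{n}0.png",c["pixels"][:,:,::-1])
    print(n,c["camera_matrix"],c["k1"],c["world_from_camera"])
E
```

```text
pics
time_s 0.0
joint_positions [ 1.2641  0.4695 -0.0486  1.5337  0.0241  1.141  -0.0823]
qd [-0.0008  0.0001 -0.      0.0012  0.0008 -0.0002 -0.0011]
joint_torque [ 2.00000e-04 -5.10302e+01 -4.68000e-02 -2.37716e+01  1.05000e-02
  7.50000e-03  0.00000e+00]
position [ 0.185  -0.6486  0.2473]
eef_rot [-0.7002 -0.0986  0.7004 -0.0972]
ft_force [0.5409 0.1027 0.4233]
moment [ 0.0098  0.0609 -0.0574]
opening 0.0853
top [[394.10841433   0.         276.73595383]
 [  0.         394.10841433 217.26253032]
 [  0.           0.           1.        ]] -0.002480660077785651 [[-1.39350067e-02 -9.92793487e-01  1.19024817e-01  3.17513285e-01]
 [-9.99901109e-01  1.40614188e-02  2.22276132e-04  7.82126477e-02]
 [-1.89433209e-03 -1.19009949e-01 -9.92891255e-01  1.30202303e+00]
 [ 0.00000000e+00  0.00000000e+00  0.00000000e+00  1.00000000e+00]]
side [[542.41463256   0.         287.99311012]
 [  0.         542.41463256 215.56931193]
 [  0.           0.           1.        ]] -0.17833836514267817 [[-0.55900672 -0.56330435  0.60844038 -0.52815413]
 [-0.8291419   0.38501104 -0.4053273   0.7528318 ]
 [-0.00593363 -0.73106409 -0.68228299  1.1815357 ]
 [ 0.          0.          0.          1.        ]]
```

View pics/top0.png

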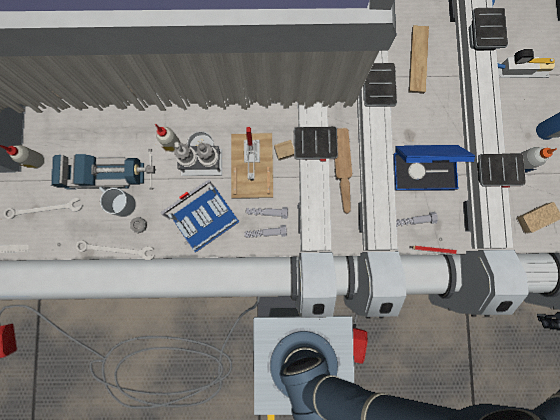

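View pics/side0.png

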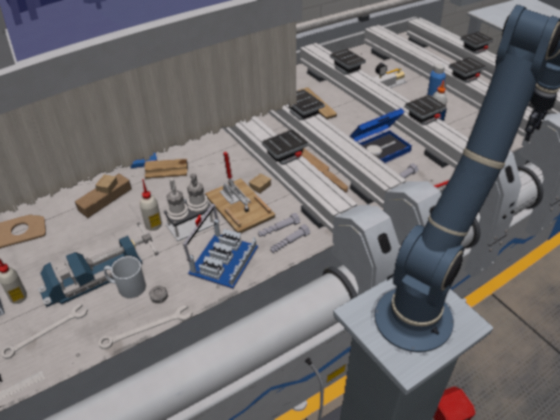

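```bash
python3 - <<'E'
import cv2
t=cv2.imread("pics/top0.png"); s=cv2.imread("pics/side0.png")
a=t[165:265,150:300]; cv2.imwrite("pics/t1.png",cv2.resize(a,None,fx=5.3,fy=5.3,interpolation=cv2.INTER_CUBIC))
a=s[195:295,180:320]; cv2.imwrite("pics/s1.png",cv2.resize(a,None,fx=5.5,fy=5.5,interpolation=cv2.INTER_CUBIC))
a=t[180:270,340:480]; cv2.imwrite("pics/t2.png",cv2.resize(a,None,fx=5.5,fy=5.5,interpolation=cv2.INTER_CUBIC))
a=s[120:270,280:480]; cv2.imwrite("pics/s2.png",cv2.resize(a,None,fx=4,fy=4,interpolation=cv2.INTER_CUBIC))
E
```

```text
(no output)
```

View pics/t1.png

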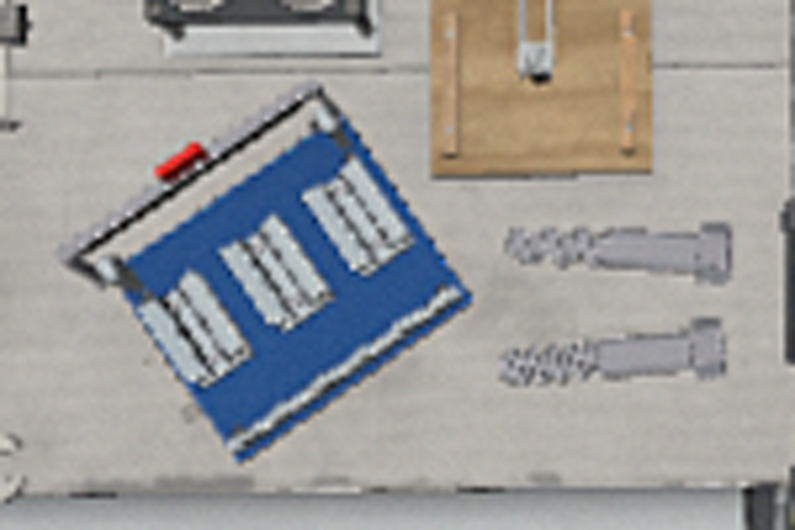

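View pics/s1.png

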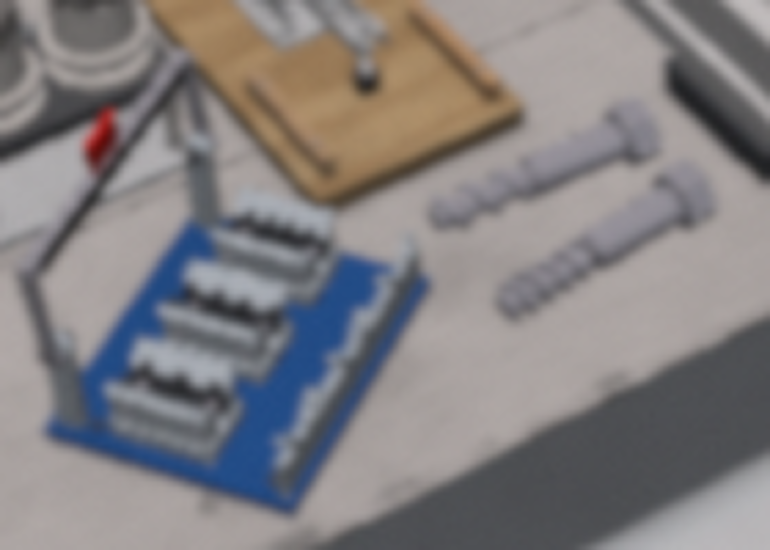

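View pics/t2.png

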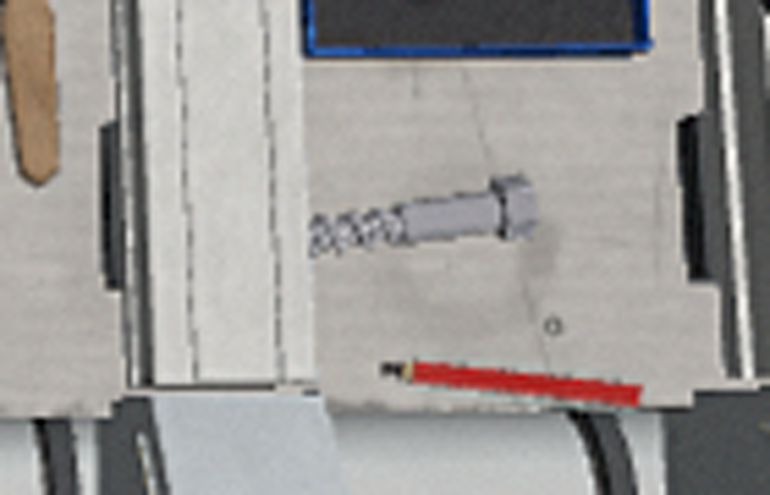

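View pics/s2.png

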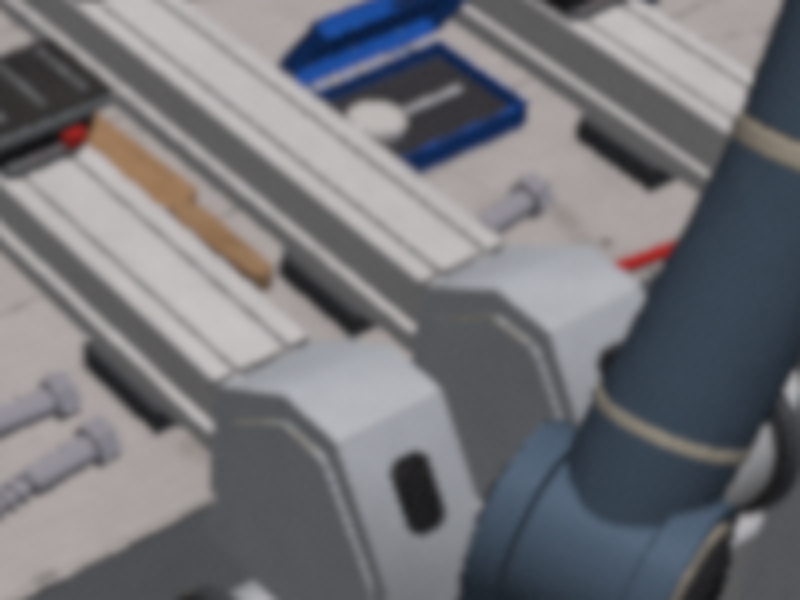

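```bash
cat > h.py <<'E'
import cv2,numpy as np
from rig import robot,optics
class Cam:
    def __init__(s,n):
        c=optics.capture(n); s.img=c["pixels"][:,:,::-1].copy(); s.K=np.array(c["camera_matrix"]); s.d=np.array([c["k1"],0,0,0.]); s.T=np.array(c["world_from_camera"])
    def ray(s,uv):
        uv=np.atleast_2d(np.asarray(uv,float)); p=cv2.undistortPoints(uv[:,None],s.K,s.d)[:,0]
        return np.c_[p,np.ones(len(p))]@s.T[:3,:3].T
    def plane(s,uv,z):
        r=s.ray(uv); o=s.T[:3,3]; return o+r*((z-o[2])/r[:,2])[:,None]
    def proj(s,P):
        P=np.atleast_2d(P).astype(float); C=np.linalg.inv(s.T)
        rv=cv2.Rodrigues(C[:3,:3])[0]
        return cv2.projectPoints(P[:,None],rv,C[:3,3],s.K,s.d)[0][:,0]
    def ortho(s,o,ex,ey,xr,yr,z,mm):
        """sample plane z; columns along ex, rows along ey; mm per px"""
        X,Y=np.meshgrid(np.arange(*xr,mm)/1e3,np.arange(*yr,mm)/1e3)
        P=np.array([*o,z])[None]+X.reshape(-1,1)*np.array([*ex,0])+Y.reshape(-1,1)*np.array([*ey,0])
        uv=s.proj(P).astype(np.float32).reshape(*X.shape,2)
        return cv2.remap(s.img,uv[...,0],uv[...,1],cv2.INTER_CUBIC)
def tri(c1,u1,c2,u2):
    A=[];b=[]
    M=np.zeros((3,3));v=np.zeros(3)
    for c,u in((c1,u1),(c2,u2)):
        r=c.ray(u)[0]; r/=np.linalg.norm(r); Q=np.eye(3)-np.outer(r,r); M+=Q; v+=Q@c.T[:3,3]
    p=np.linalg.solve(M,v); return p
E
python3 - <<'E'
from h import *
t=Cam("top"); s=Cam("side")
# rack
for n,c in(("top",t),("side",s)):
    hsv=cv2.cvtColor(c.img,cv2.COLOR_BGR2HSV); m=cv2.inRange(hsv,(100,120,60),(125,255,255))
    cs,_=cv2.findContours(m,cv2.RETR_EXTERNAL,cv2.CHAIN_APPROX_NONE)
    c0=(200,217) if n=="top" else (225,255)
    pts=np.vstack([k for k in cs if cv2.contourArea(k)>15 and np.hypot(*(k.mean((0,1))-c0))<60])[:,0]
    W=t.plane(pts,0.01) if n=="top" else s.plane(pts,0.01)
    r=cv2.minAreaRect((W[:,:2]*1000).astype(np.float32)); print(n,r,cv2.boxPoints(r).round(1).tolist())
# beams
print("beam tri", )
# bolts coarse
g=cv2.cvtColor(t.img,cv2.COLOR_BGR2HSV)
print(t.plane([[247,211],[287,212],[246,233],[286,230],[397,222],[436,217]],0.015).round(4))
print("bar/hinge", t.plane([[209,181],[163,214]],0.12).round(3))
E
```

```text
top ((471.63616943359375, 316.6131591796875), (143.93637084960938, 174.0683135986328), 34.558956146240234) [[363.0, 347.5], [461.70001220703125, 204.10000610351562], [580.2999877929688, 285.79998779296875], [481.5, 429.1000061035156]]
side ((468.87884521484375, 317.6829833984375), (140.71046447753906, 173.0905303955078), 34.521610260009766) [[361.8999938964844, 349.1000061035156], [460.0, 206.5], [575.9000244140625, 286.20001220703125], [477.79998779296875, 428.8999938964844]]
beam tri
[[ 0.494   0.1762  0.015 ]
 [ 0.4888  0.0444  0.015 ]
 [ 0.4213  0.1798  0.015 ]
 [ 0.4293  0.0487  0.015 ]
 [ 0.4505 -0.3161  0.015 ]
 [ 0.4653 -0.4451  0.015 ]]
bar/hinge [[0.574 0.284 0.12 ]
 [0.474 0.422 0.12 ]]
```

```bash
python3 - <<'E'
from h import *
t=Cam("top"); s=Cam("side")
W={"A":([.4888,.0444],[.494,.1762]),"B":([.4293,.0487],[.4213,.1798]),"C":([.4653,-.4451],[.4505,-.3161])}
rows=[]
for n,(h,tp) in W.items():
    h=np.array(h);tp=np.array(tp);e=(tp-h)/np.linalg.norm(tp-h);f=np.array([-e[1],e[0]])
    for c in(t,s):
        rows.append(c.ortho(h,e,f,(-20,160),(-30,30),.013,.5))
cv2.imwrite("pics/b1.png",cv2.resize(np.vstack([np.hstack(rows[i:i+2]) for i in(0,2,4)]),None,fx=1.1,fy=1.6))
o=np.array([.4329,.29]);a=np.deg2rad(34.55);e=np.array([np.cos(a),np.sin(a)]);f=np.array([-e[1],e[0]])
G=[c.ortho(o,e,f,(-40,130),(-100,100),.045,.4) for c in(t,s)]
cv2.imwrite("pics/g1.png",cv2.resize(np.hstack(G),None,fx=.94,fy=1.15))
E
```

```text
(no output)
```

View pics/b1.png

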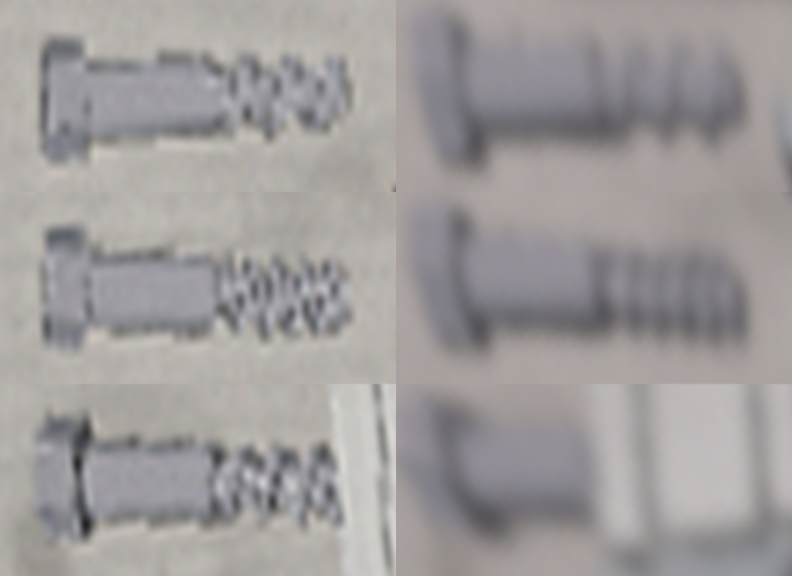

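View pics/g1.png

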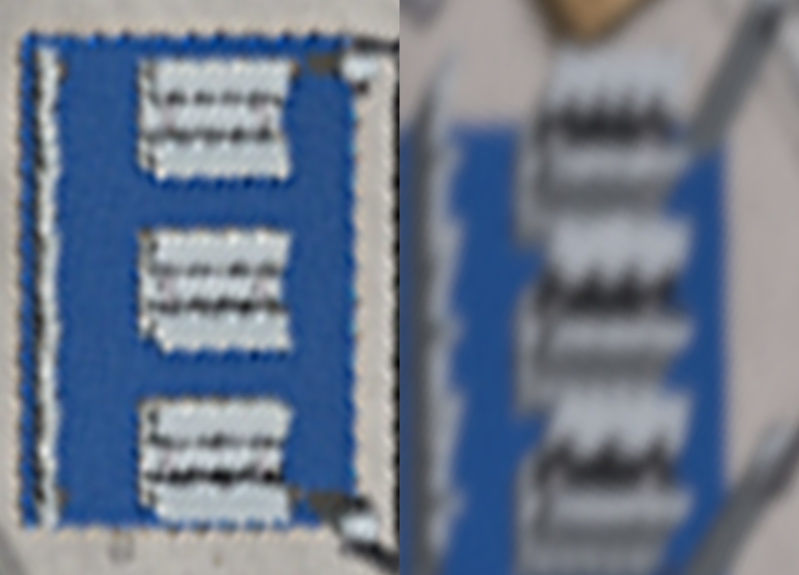

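```bash
python3 - <<'E'
from h import *
s=Cam("side");t=Cam("top")
o=np.array([.4329,.29]);a=np.deg2rad(34.55);e=np.array([np.cos(a),np.sin(a)]);f=np.array([-e[1],e[0]])
R=[]
for y in(-60,0,60):
    oo=o+f*y/1e3
    R.append(np.hstack([s.ortho(oo,e,f,(10,100),(-25,25),.043,.25),t.ortho(oo,e,f,(10,100),(-25,25),.043,.25)]))
im=np.vstack(R); im=cv2.normalize(im,None,0,255,cv2.NORM_MINMAX)
cv2.imwrite("pics/g2.png",cv2.resize(im,(790,600)))
E
```

```text
(no output)
```

View pics/g2.png

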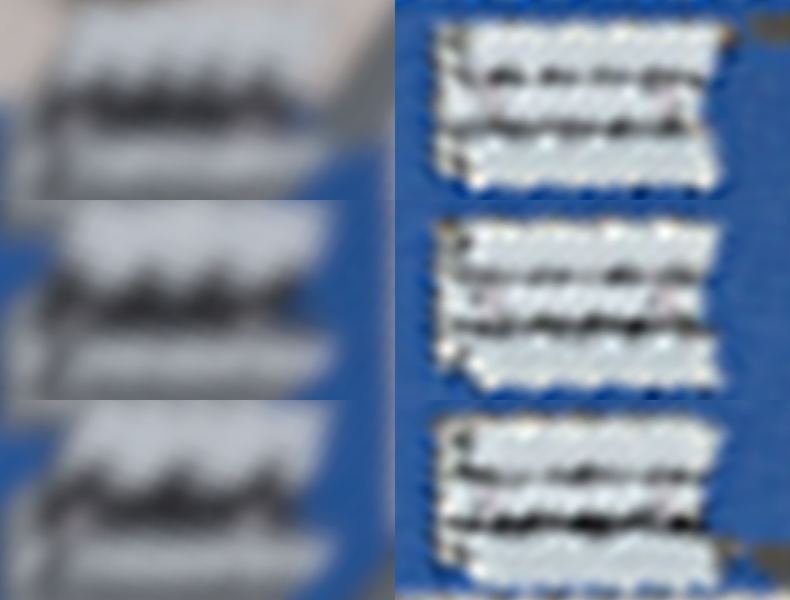

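```bash
python3 - <<'E'
from h import *
from scipy.spatial.transform import Rotation as R
s=Cam("side");t=Cam("top")
print("beam2 FR",tri(t,(398,252),s,(405,180)).round(3),"FL",tri(t,(363.6,250),s,(387.5,189.5)).round(3))
print(R.from_quat(robot.get_state()["eef_rot"]).as_matrix().round(3))
W={"A":([.4888,.0444],[.494,.1762]),"B":([.4293,.0487],[.4213,.1798]),"C":([.4653,-.4451],[.4505,-.3161])}
V=[]
for n,(h,tp) in W.items():
    h=np.array(h);tp=np.array(tp);e=(tp-h)/np.linalg.norm(tp-h);f=np.array([-e[1],e[0]])
    im=t.ortho(h,e,f,(-15,150 if n!="C" else 132),(-28,28),.015,.5)
    b,g,r=cv2.split(cv2.GaussianBlur(im,(5,5),1).astype(np.float32))
    d=b-r; m=((d>np.median(d[:12])/2+4)).astype(np.uint8)
    m=((b-r)>2).astype(np.uint8)*255
    print(n,"bg d",np.median(d[:10]),"shank d",np.median(d[50:62,120:160]))
    m=cv2.morphologyEx(m,cv2.MORPH_OPEN,np.ones((3,3)))
    # per column centre over shank, head extent
    cols=np.arange(m.shape[1]);x=cols*.5-15
    cnt=(m>0).sum(0)*.5
    yc=np.array([np.nonzero(m[:,c])[0].mean()*.5-28 if cnt[c]>6 else np.nan for c in cols])
    ok=(x>25)&(x<75)&~np.isnan(yc)
    p=np.polyfit(x[ok],yc[ok],1)
    on=x[cnt>8]; hd=x[cnt>29]
    ang=np.degrees(np.arctan2(e[1],e[0])+np.arctan(p[0]))
    print(n,"ang %.2f"%ang,"x ext",on[0],on[-1],"head",hd[0],hd[-1],"w shank",np.median(cnt[ok]))
    for xo,l in((hd[0]+55,"fromhead"),(hd[-1]+36,"fromheadfront"),(on[-1]-82,"fromtip")):
        P=h+e*xo/1e3+f*np.polyval(p,xo)/1e3; print("  origin",l,P.round(4))
    V.append(np.hstack([im,cv2.merge([m]*3)])[:, :560])
E
```

```text
beam2 FR [ 0.353 -0.281  0.112] FL [ 0.351 -0.188  0.117]
[[ 0.     0.274 -0.962]
 [-0.    -0.962 -0.274]
 [-1.     0.     0.   ]]
A bg d -9.0 shank d 4.0
A ang 86.37 x ext 0.0 134.5 head 1.0 16.0 w shank 20.0
  origin fromhead [0.4905 0.1004]
  origin fromheadfront [0.4902 0.0964]
  origin fromtip [0.4902 0.0969]
B bg d -9.0 shank d 4.0
B ang 94.45 x ext 1.0 135.5 head 2.5 17.5 w shank 21.0
  origin fromhead [0.4245 0.106 ]
  origin fromheadfront [0.4248 0.102 ]
  origin fromtip [0.4248 0.102 ]
C bg d -9.0 shank d 5.0
C ang 97.60 x ext -2.5 131.5 head 1.0 15.0 w shank 21.5
  origin fromhead [ 0.4585 -0.3895]
  origin fromheadfront [ 0.4592 -0.3945]
  origin fromtip [ 0.4594 -0.396 ]
```

```bash
cat > q.py <<'E'
import sys
from h import *
from scipy.spatial.transform import Rotation as R
def q(tx=None,ty=None,tz=None,th=None):
    s=robot.get_state(); M=R.from_quat(s["eef_rot"]).as_matrix(); p=np.array(s["position"])
    print("t %.2f"%s["time_s"],"p",p.round(4),"jaw %.2f"%np.degrees(np.arctan2(M[1,1],M[0,1])),"down",M[:,0].round(3),"op %.4f"%s["opening"],"F",np.round(s["ft_force"],1),"j",np.round(s["joint_positions"],2))
    if tx is not None:
        d=M.T@(np.array([tx,ty,tz])-p); print("shift shares total",(d/.25).round(3),"mm",(d*1e3).round(1))
    if th is not None: print("roll total (0.1rad)",-round(np.radians((th-np.degrees(np.arctan2(M[1,1],M[0,1]))+180)%360-180)/.1,2))
if __name__=="__main__": q(*map(float,sys.argv[1:]))
E
python3 -m jog '[[1,[0,-0.086,-0.167],0],[1,[0,-0.086,-0.167],0],[1,[0,-0.086,-0.167],0],[1,[0,-0.086,-0.167],0],[1,[0,-0.086,-0.167],0],[1,[0,-0.086,-0.167],0],[1,[0,-0.086,-0.167],0],[1,[0,-0.086,-0.167],0],[1,[0,0,0],-1],[1,[0,0,0],-1],[1,[0,0,0],-1],[1,[0,0,0],-1]]'; python3 q.py .459 -.393 .20 7.4
```

```text
time_s: 2.0
position: [0.469, -0.3842, 0.2489]
eef_rot: [0.666, 0.238, -0.665, 0.241]
ft_force: [-0.8, 0.2, 0.2]
opening: 0.0854
t 2.00 p [ 0.469  -0.3842  0.2489] jaw -50.41 down [ 0.002 -0.003 -1.   ] op 0.0854 F [-0.8  0.2  0.2] j [ 0.81  0.37 -0.26  1.7   0.1   1.09 -0.36]
shift shares total [0.196 0.001 0.053] mm [48.9  0.2 13.3]
roll total (0.1rad) -10.09
```

```bash
python3 -m jog '[[1,[0,0,0.053],0],[1,[0.02,0,0],-1],[1,[0.04,0,0],-1],[1,[0.04,0,0],-1],[1,[0.04,0,0],-1],[1,[0.04,0,0],-1],[1,[0.04,0,0],-1],[1,[0.04,0,0],-1],[1,[0.04,0,0],-1],[1,[0.04,0,0],-1],[1,[0.04,0,0],-1],[1,[0,0,0],0]]'; python3 q.py .459 -.393 .021 7.4
```

```text
time_s: 3.5
position: [0.4469, -0.4054, 0.1518]
eef_rot: [0.467, 0.527, -0.474, 0.53]
ft_force: [-0.4, -0.6, 0.5]
opening: 0.0852
t 3.50 p [ 0.4469 -0.4054  0.1518] jaw 6.68 down [-0.003 -0.011 -1.   ] op 0.0852 F [-0.4 -0.6  0.5] j [ 0.99  0.49 -0.44  1.79  0.26  0.92  0.55]
shift shares total [ 0.523  0.056 -0.049] mm [130.7  14.  -12.3]
roll total (0.1rad) -0.13
```

```bash
python3 -m jog '[[1,[0,0.056,-0.049],-0.1],[1,[0.08,0,0],0],[1,[0.08,0,0],0],[1,[0.08,0,0],0],[1,[0.08,0,0],0],[1,[0,0,0],0]]'; python3 q.py .459 -.393 .021 7.4; python3 - <<'E'
from h import *
t=Cam("top"); cv2.imwrite("pics/t3.png",cv2.resize(t.img[170:270,340:480],None,fx=5,fy=5,interpolation=cv2.INTER_CUBIC))
E
```

```text
time_s: 4.25
position: [0.4601, -0.3908, 0.0669]
eef_rot: [0.465, 0.528, -0.472, 0.531]
ft_force: [0.2, -1.5, 0.6]
opening: 0.0852
t 4.25 p [ 0.4601 -0.3908  0.0669] jaw 7.02 down [-0.004 -0.012 -1.   ] op 0.0852 F [ 0.2 -1.5  0.6] j [ 0.92  0.59 -0.4   1.85  0.33  0.76  0.46]
shift shares total [ 0.184 -0.004  0.006] mm [45.9 -1.1  1.5]
roll total (0.1rad) -0.07
```

View pics/t3.png

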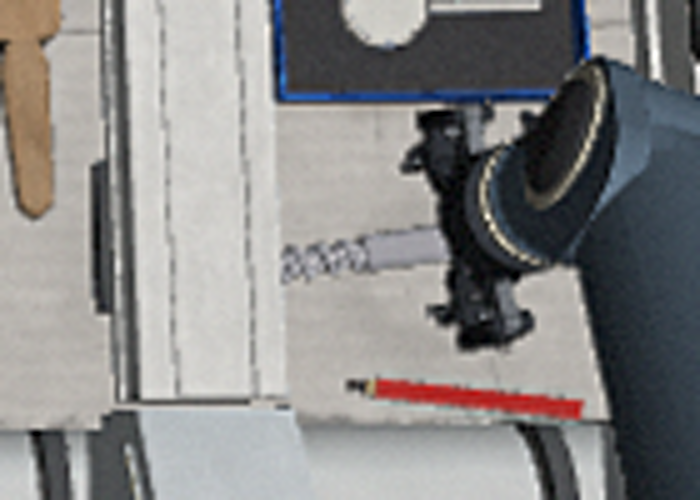

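```bash
python3 -m jog '[[0.2,[0,-0.004,0.006],-0.1],[0.2,[0,0,0],0],[0.2,[0.05,0,0],0],[0.2,[0.05,0,0],0],[0.2,[0.05,0,0],0],[0.2,[0.025,0,0],0],[0.2,[0,0,0],0]]'; python3 q.py .459 -.393 .021 7.4
```

```text
time_s: 5.18
position: [0.4607, -0.3942, 0.0225]
eef_rot: [0.462, 0.529, -0.47, 0.535]
ft_force: [-0.2, 0.5, 0.7]
opening: 0.0512
t 5.17 p [ 0.4607 -0.3942  0.0225] jaw 7.61 down [-0.    -0.015 -1.   ] op 0.0512 F [-0.2  0.5  0.7] j [ 0.9   0.66 -0.37  1.86  0.38  0.68  0.44]
shift shares total [ 0.006 -0.006 -0.006] mm [ 1.5 -1.5 -1.5]
roll total (0.1rad) 0.04
```

```bash
python3 -m jog '[[-1,[0,0,0],0],[-1,[0,0,0],0],[-1,[0,0,0],0],[-1,[0,0,0],0],[-1,[0,0,0],0],[-1,[0,0,0],0]]'; python3 q.py; python3 -m jog '[[-1,[-0.06,0,0],0],[-1,[-0.12,0,0],0],[-1,[-0.16,0,0],0],[-1,[-0.16,0,0],0],[-1,[-0.16,0,0],0],[-1,[0,0,0],0]]'; python3 q.py .445 .02 .2 -55.5;python3 - <<'E'
from h import *
t=Cam("top"); cv2.imwrite("pics/t4.png",cv2.resize(t.img[130:290,140:480],None,fx=2.3,fy=2.3,interpolation=cv2.INTER_CUBIC))
E
```

```text
time_s: 5.92
position: [0.4612, -0.3943, 0.023]
eef_rot: [0.462, 0.528, -0.469, 0.536]
ft_force: [0.2, -0.3, -1.2]
opening: 0.0218
t 5.92 p [ 0.4612 -0.3943  0.023 ] jaw 7.61 down [ 0.001 -0.015 -1.   ] op 0.0218 F [ 0.2 -0.3 -1.2] j [ 0.9   0.66 -0.37  1.86  0.38  0.68  0.44]
time_s: 6.68
position: [0.4597, -0.3908, 0.1955]
eef_rot: [0.461, 0.529, -0.47, 0.535]
ft_force: [0.6, -0.3, -3.1]
opening: 0.0221
t 6.67 p [ 0.4597 -0.3908  0.1955] jaw 7.66 down [-0.001 -0.014 -1.   ] op 0.0221 F [ 0.6 -0.3 -3.1] j [ 0.98  0.44 -0.46  1.75  0.24  1.    0.55]
shift shares total [-0.041  0.161 -1.636] mm [ -10.3   40.2 -409. ]
roll total (0.1rad) 11.02
```

View pics/t4.png

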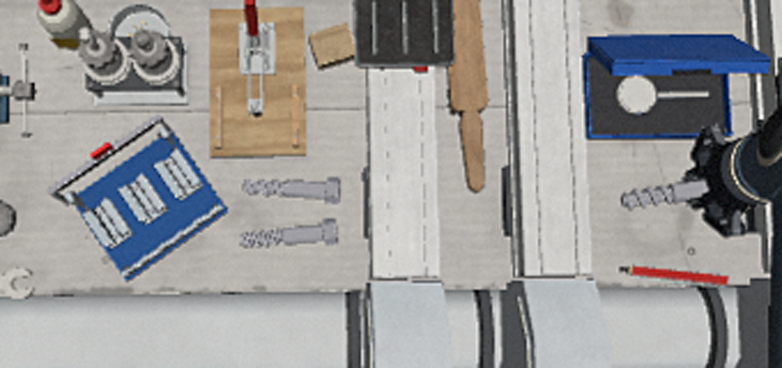

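```bash
python3 -m jog '[[-1,[-0.01,0.013,-0.08],0],[-1,[0,0.013,-0.14],0],[-1,[0,0.013,-0.14],0],[-1,[0,0.013,-0.14],0],[-1,[0,0.013,-0.14],0],[-1,[0,0.013,-0.14],0],[-1,[0,0.013,-0.14],0],[-1,[0,0.013,-0.14],0],[-1,[0,0.013,-0.14],0],[-1,[0,0.013,-0.14],0],[-1,[0,0.013,-0.14],0],[-1,[0,0.013,-0.14],0]]'; python3 q.py .4329 .29 .2 -55.5
```

```text
time_s: 8.22
position: [0.4213, 0.0457, 0.1783]
eef_rot: [0.454, 0.547, -0.471, 0.522]
ft_force: [1.0, -0.3, -3.1]
opening: 0.0221
t 8.22 p [0.4213 0.0457 0.1783] jaw 8.29 down [-0.043  0.005 -0.999] op 0.0221 F [ 1.  -0.3 -3.1] j [ 0.42  0.23 -0.7   2.12  0.17  0.89 -0.24]
shift shares total [-0.084  0.183 -0.961] mm [ -20.9   45.8 -240.3]
roll total (0.1rad) 11.13
```

```bash
python3 -m jog '[[-1,[-0.02,0.05,-0.08],0],[-1,[-0.02,0.04,-0.08],0.5],[-1,[-0.015,0.037,-0.09],1],[-1,[-0.015,0.04,-0.09],1],[-1,[-0.015,0.05,-0.09],1],[-1,[0,0,0],1],[-1,[0,0,0],0]]'; python3 q.py .4329 .29 .2 -55.5
```

```text
time_s: 9.1
position: [0.4544, 0.1667, 0.1887]
eef_rot: [-0.549, -0.434, 0.588, -0.405]
ft_force: [-0.4, -0.4, -3.3]
opening: 0.0221
t 9.10 p [0.4544 0.1667 0.1887] jaw -17.23 down [-0.068 -0.    -0.998] op 0.0221 F [-0.4 -0.4 -3.3] j [ 0.11  0.32 -0.64  1.97  0.19  0.97 -0.93]
shift shares total [-0.039 -0.231 -0.445] mm [  -9.9  -57.7 -111.2]
roll total (0.1rad) 6.68
```

```bash
python3 -m jog '[[-1,[-0.005,-0.015,-0.04],1],[-1,[-0.005,-0.01,-0.04],1],[-1,[-0.005,-0.01,-0.04],1],[-1,[-0.005,-0.005,-0.04],1],[-1,[-0.005,-0.0,-0.04],1],[-1,[-0.005,0.01,-0.04],1],[-1,[0,0.01,-0.04],0.6]]'; python3 q.py .4329 .29 .2 -55.5
```

```text
time_s: 9.98
position: [0.4776, 0.2236, 0.187]
eef_rot: [-0.645, -0.217, 0.704, -0.204]
ft_force: [-0.1, 0.1, -3.4]
opening: 0.0219
t 9.97 p [0.4776 0.2236 0.187 ] jaw -55.42 down [-0.084 -0.007 -0.996] op 0.0219 F [-0.1  0.1 -3.4] j [-0.1   0.38 -0.51  1.88  0.17  1.01 -1.64]
shift shares total [-0.039 -0.322 -0.001] mm [ -9.6 -80.6  -0.1]
roll total (0.1rad) 0.01
```

```bash
python3 -m jog '[[-1,[-0.01,-0.02,0],0],[-1,[-0.01,-0.02,0],0],[-1,[-0.01,-0.02,0],0],[-1,[-0.01,-0.02,0],0]]'; python3 q.py;  python3 -m jog '[[-1,[0,-0.06,0],0],[-1,[0,-0.06,0],0],[-1,[0,-0.06,0],0],[-1,[0,-0.06,0],0]]'; python3 q.py .4329 .29 .2 -55.5
```

```text
time_s: 10.48
position: [0.4633, 0.2405, 0.1969]
eef_rot: [-0.643, -0.219, 0.705, -0.206]
ft_force: [0.2, -0.6, -3.7]
opening: 0.0222
t 10.47 p [0.4633 0.2405 0.1969] jaw -55.10 down [-0.089 -0.009 -0.996] op 0.0222 F [ 0.2 -0.6 -3.7] j [-0.12  0.36 -0.52  1.88  0.16  1.03 -1.67]
time_s: 10.98
position: [0.4263, 0.2931, 0.2001]
eef_rot: [-0.643, -0.219, 0.705, -0.206]
ft_force: [0.1, -0.1, -4.3]
opening: 0.0224
t 10.97 p [0.4263 0.2931 0.2001] jaw -55.07 down [-0.089 -0.008 -0.996] op 0.0224 F [ 0.1 -0.1 -4.3] j [-0.22  0.35 -0.55  1.89  0.15  1.03 -1.79]
shift shares total [-0.002  0.025 -0.014] mm [-0.5  6.3 -3.6]
roll total (0.1rad) 0.07
```

```bash
python3 -m jog '[[-1,[0,0.025,-0.014],-0.07],[-1,[0,0,-0.15],0],[-1,[0,0,-0.15],0],[-1,[0,0,0],0]]'; python3 q.py;  python3 -m jog '[[-1,[0,0,0.15],0],[-1,[0,0,0.15],0],[-1,[0,0,0],0]]'; python3 q.py .4329 .29 .2 -55.5
```

```text
time_s: 11.48
position: [0.4958, 0.3344, 0.193]
eef_rot: [-0.642, -0.221, 0.703, -0.21]
ft_force: [-0.4, -0.5, -2.1]
opening: 0.0218
t 11.47 p [0.4958 0.3344 0.193 ] jaw -54.57 down [-0.088 -0.011 -0.996] op 0.0218 F [-0.4 -0.5 -2.1] j [-0.27  0.49 -0.52  1.71  0.21  1.09 -1.79]
time_s: 11.85
position: [0.4332, 0.287, 0.1973]
eef_rot: [-0.641, -0.22, 0.705, -0.21]
ft_force: [0.3, -0.2, -3.3]
opening: 0.0219
t 11.85 p [0.4332 0.287  0.1973] jaw -54.71 down [-0.091 -0.014 -0.996] op 0.0219 F [ 0.3 -0.2 -3.3] j [-0.2   0.36 -0.55  1.88  0.16  1.03 -1.77]
shift shares total [-0.011 -0.011 -0.005] mm [-2.7 -2.7 -1.3]
roll total (0.1rad) 0.14
```

```bash
python3 -m jog '[[-1,[0,0,0],-1],[-1,[0,0,0],-1],[-1,[0,0,0],-1],[-1,[0,0,0],-1]]'; python3 q.py;  python3 -m jog '[[-1,[0,0,0],1],[-1,[0,0,0],1],[-1,[0,0,0],1],[-1,[0,0,0],1],[-1,[0,0,0],0]]'; python3 q.py .4329 .29 .2 -55.5
```

```text
time_s: 12.35
position: [0.4349, 0.285, 0.1978]
eef_rot: [-0.585, -0.358, 0.645, -0.337]
ft_force: [-0.5, 0.3, -3.5]
opening: 0.0223
t 12.35 p [0.4349 0.285  0.1978] jaw -31.24 down [-0.088 -0.015 -0.996] op 0.0223 F [-0.5  0.3 -3.5] j [-0.14  0.38 -0.63  1.88  0.2   1.04 -1.4 ]
time_s: 12.98
position: [0.4377, 0.2832, 0.1976]
eef_rot: [-0.643, -0.217, 0.704, -0.209]
ft_force: [0.6, 0.8, -3.5]
opening: 0.0218
t 12.97 p [0.4377 0.2832 0.1976] jaw -55.00 down [-0.087 -0.016 -0.996] op 0.0218 F [ 0.6  0.8 -3.5] j [-0.2   0.36 -0.54  1.88  0.16  1.03 -1.77]
shift shares total [-0.008 -0.034  0.001] mm [-2.1 -8.4  0.2]
roll total (0.1rad) 0.09
```

```bash
python3 -m jog '[[-1,[0,0.14,0],0],[-1,[0,0.14,0],0],[-1,[0,0.14,0],0],[-1,[0,0.14,0],0],[-1,[0,0,0],0]]'; python3 q.py .4329 .29 .2 -55.5
```

```text
time_s: 13.6
position: [0.5221, 0.1653, 0.1923]
eef_rot: [-0.642, -0.22, 0.703, -0.212]
ft_force: [0.7, 0.4, -3.8]
opening: 0.0216
t 13.60 p [0.5221 0.1653 0.1923] jaw -54.43 down [-0.085 -0.015 -0.996] op 0.0216 F [ 0.7  0.4 -3.8] j [-0.    0.4  -0.48  1.82  0.18  1.05 -1.5 ]
shift shares total [-0.008 -0.614  0.001] mm [  -2.  -153.5    0.2]
roll total (0.1rad) 0.19
```

```bash
for i in 1; do python3 -m jog '[[-1,[0,0.065,0.108],0]]' >/dev/null; python3 q.py; python3 -m jog '[[-1,[0,0.065,0.108],0]]'>/dev/null; python3 q.py;python3 -m jog '[[-1,[0,0.065,0.108],0]]'>/dev/null; python3 q.py;python3 -m jog '[[-1,[0,0.065,0.108],0]]'>/dev/null; python3 q.py; python3 -m jog '[[-1,[0,0,0],0]]'>/dev/null; python3 q.py; done
```

```text
t 13.72 p [0.51   0.1388 0.1939] jaw -54.14 down [-0.084 -0.012 -0.996] op 0.0219 F [ 0.3 -0.1 -3.6] j [ 0.05  0.37 -0.48  1.87  0.17  1.03 -1.45]
t 13.85 p [0.4973 0.1095 0.1951] jaw -54.00 down [-0.085 -0.012 -0.996] op 0.0216 F [ 0.6 -0.3 -3.4] j [ 0.1   0.34 -0.48  1.91  0.16  1.02 -1.4 ]
t 13.97 p [0.4845 0.0805 0.1965] jaw -53.84 down [-0.085 -0.012 -0.996] op 0.0217 F [ 0.2 -0.1 -3.7] j [ 0.15  0.31 -0.48  1.95  0.15  1.01 -1.33]
t 14.10 p [0.4718 0.0513 0.1981] jaw -53.68 down [-0.084 -0.012 -0.996] op 0.0221 F [-0.1  0.2 -3.2] j [ 0.2   0.28 -0.47  1.98  0.13  1.   -1.27]
t 14.22 p [0.4709 0.0493 0.198 ] jaw -53.80 down [-0.085 -0.013 -0.996] op 0.0218 F [ 0.4  1.3 -3. ] j [ 0.2   0.27 -0.47  1.98  0.13  1.   -1.27]
```

```bash
python3 q.py .4329 .29 .12 -55.5; python3 -m jog '[[-1,[0,-0.1,-0.08],0.15],[-1,[0,-0.13,-0.08],0.15],[-1,[0,-0.13,-0.08],0],[-1,[0,-0.13,-0.08],0],[-1,[0.03,-0.13,-0.06],0],[-1,[0.03,-0.1,-0.06],0],[-1,[0.03,-0.05,-0.02],0],[-1,[0,0,0],0]]'; python3 q.py .4329 .29 .12 -55.5
```

```text
t 14.22 p [0.4709 0.0493 0.198 ] jaw -53.80 down [-0.085 -0.013 -0.996] op 0.0218 F [ 0.4  1.3 -3. ] j [ 0.2   0.27 -0.47  1.98  0.13  1.   -1.27]
shift shares total [ 0.312 -0.854 -0.471] mm [  77.9 -213.4 -117.8]
roll total (0.1rad) 0.3
time_s: 15.22
position: [0.4507, 0.2893, 0.1752]
eef_rot: [-0.645, -0.222, 0.701, -0.208]
ft_force: [0.2, -0.6, -4.5]
opening: 0.022
t 15.22 p [0.4507 0.2893 0.1752] jaw -54.67 down [-0.082 -0.005 -0.997] op 0.0220 F [ 0.2 -0.6 -4.5] j [-0.2   0.41 -0.55  1.87  0.19  0.99 -1.78]
shift shares total [ 0.226 -0.034  0.041] mm [56.5 -8.4 10.3]
roll total (0.1rad) 0.15
```

```bash
python3 -m jog '[[-1,[0.08,-0.034,0.041],0.15],[-1,[0.08,0,0],0],[-1,[0.08,0,0],0],[-1,[0,0,0],0]]'; python3 q.py .4329 .29 .075 -55.5; python3 - <<'E'
from h import *
t=Cam("top");s=Cam("side"); cv2.imwrite("pics/t5.png",np.hstack([cv2.resize(c,(395,500),interpolation=cv2.INTER_CUBIC) for c in (t.img[165:265,150:229],s.img[190:300,180:267])]))
E
```

```text
time_s: 15.72
position: [0.4349, 0.2852, 0.1161]
eef_rot: [-0.648, -0.214, 0.703, -0.202]
ft_force: [-0.1, -0.9, -3.3]
opening: 0.0217
t 15.72 p [0.4349 0.2852 0.1161] jaw -55.86 down [-0.079 -0.008 -0.997] op 0.0217 F [-0.1 -0.9 -3.3] j [-0.23  0.46 -0.52  1.96  0.24  0.85 -1.85]
shift shares total [ 0.164 -0.014 -0.016] mm [41.1 -3.5 -3.9]
roll total (0.1rad) -0.06
```

View pics/t5.png

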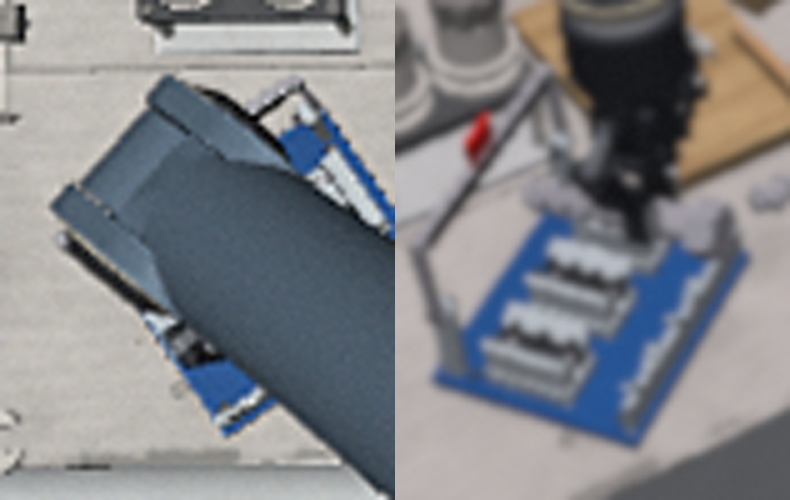

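```bash
python3 -m jog '[[-1,[0.05,-0.014,-0.016],0],[-1,[0.05,0,0],0],[-1,[0.05,0,0],0],[-1,[0,0,0],0]]';python3 q.py .4329 .29 .062 -55.5;  python3 -m jog '[[-1,[0.016,0,0],0],[-1,[0.012,0,0],0]]'; python3 q.py .4329 .29 .06 -55.5
```

```text
time_s: 16.32
position: [0.436, 0.292, 0.0791]
eef_rot: [-0.65, -0.214, 0.701, -0.201]
ft_force: [0.1, 0.2, -3.9]
opening: 0.0221
t 16.32 p [0.436  0.292  0.0791] jaw -55.91 down [-0.073 -0.004 -0.997] op 0.0221 F [ 0.1  0.2 -3.9] j [-0.27  0.52 -0.49  1.98  0.28  0.78 -1.89]
shift shares total [0.069 0.002 0.01 ] mm [17.3  0.6  2.6]
roll total (0.1rad) -0.07
time_s: 16.58
position: [0.4357, 0.2923, 0.0719]
eef_rot: [-0.651, -0.214, 0.7, -0.201]
ft_force: [-0.4, 0.0, -2.7]
opening: 0.0218
t 16.57 p [0.4357 0.2923 0.0719] jaw -55.90 down [-0.073 -0.003 -0.997] op 0.0218 F [-0.4  0.  -2.7] j [-0.27  0.53 -0.49  1.98  0.28  0.76 -1.9 ]
shift shares total [0.048 0.003 0.011] mm [12.1  0.8  2.9]
roll total (0.1rad) -0.07
```

```bash
for k in 1; do python3 -m jog '[[-1,[0.012,0,0.006],0]]'|grep -E 'pos|for'; python3 -m jog '[[-1,[0.012,0,0],0]]'|grep -E 'pos|for'; python3 -m jog '[[-1,[0.012,0,0],0]]'|grep -E 'pos|for'; python3 -m jog '[[-1,[0.012,0,0],0]]'|grep -E 'pos|for'; done
```

```text
position: [0.4344, 0.2916, 0.0691]
ft_force: [0.7, 0.0, -2.4]
position: [0.434, 0.2917, 0.0663]
ft_force: [-0.9, -1.6, 1.3]
position: [0.4344, 0.2918, 0.0637]
ft_force: [-0.6, -0.8, 2.2]
position: [0.4351, 0.2921, 0.0613]
ft_force: [-0.8, -1.0, 7.0]
```

```bash
for k in 1; do python3 -m jog '[[-1,[0.012,0,0.002],0]]'|grep -E 'pos|for'; python3 -m jog '[[-1,[0.012,0,0],0]]'|grep -E 'pos|for'; python3 -m jog '[[-1,[0.008,0,0],0]]'|grep -E 'pos|for'; done; python3 - <<'E'
from h import *
s=Cam("side"); cv2.imwrite("pics/s6.png",cv2.resize(s.img[190:300,180:300],None,fx=5,fy=5,interpolation=cv2.INTER_CUBIC))
E
```

```text
position: [0.4354, 0.2925, 0.0594]
ft_force: [-0.9, -1.6, 10.6]
position: [0.436, 0.2924, 0.0584]
ft_force: [-5.0, -7.7, 28.2]
position: [0.4363, 0.2925, 0.0585]
ft_force: [-4.3, -4.8, 19.1]
```

View pics/s6.png

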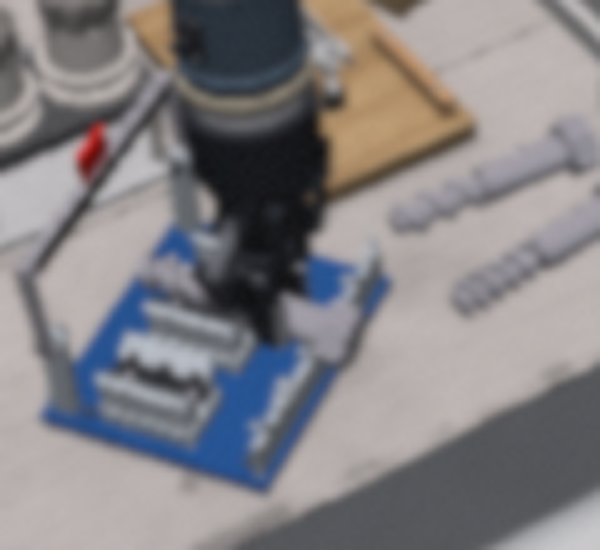

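```bash
python3 -m jog '[[-0.2,[0,0,0],0],[-0.2,[0,0,0],0],[-1,[0,0,0],0],[-1,[0,0,0],0],[-1,[0,0,0],0]]'; python3 q.py; python3 -m jog '[[-1,[0,0,0.012],0]]'|grep -E 'pos|for'; python3 -m jog '[[-1,[0,0,0.012],0]]'|grep -E 'pos|for'; python3 -m jog '[[-1,[0,0,0.012],0]]'|grep -E 'pos|for'
```

```text
time_s: 18.12
position: [0.4371, 0.293, 0.0591]
eef_rot: [-0.654, -0.213, 0.697, -0.202]
ft_force: [-0.6, -1.0, 2.5]
opening: 0.0219
t 18.12 p [0.4371 0.293  0.0591] jaw -55.87 down [-0.062 -0.003 -0.998] op 0.0219 F [-0.6 -1.   2.5] j [-0.28  0.55 -0.47  1.99  0.31  0.73 -1.91]
position: [0.4348, 0.2915, 0.0591]
ft_force: [0.5, 1.3, -1.6]
position: [0.4318, 0.2896, 0.0588]
ft_force: [-0.3, -0.9, -2.0]
position: [0.4298, 0.2882, 0.0587]
ft_force: [4.7, 2.7, -5.7]
```

```bash
python3 -m jog '[[-1,[0.006,0,0.012],0]]'|grep -E 'pos|for'; python3 -m jog '[[-1,[0.006,0,0.012],0]]'|grep -E 'pos|for'; python3 -m jog '[[-1,[0.006,0,0.012],0]]'|grep -E 'pos|for'
```

```text
position: [0.4298, 0.288, 0.0583]
ft_force: [6.9, 2.1, 4.0]
position: [0.4298, 0.288, 0.0583]
ft_force: [4.8, 1.3, 4.1]
position: [0.4297, 0.2879, 0.0583]
ft_force: [4.7, 1.0, 4.4]
```

```bash
python3 -m jog '[[-1,[0.004,0,-0.014],0]]'|grep -E 'pos|for'; python3 -m jog '[[-1,[0.004,0,-0.014],0]]'|grep -E 'pos|for'; python3 -m jog '[[-1,[0.006,0,0],0]]'|grep -E 'pos|for';python3 q.py;  python3 - <<'E'
from h import *
s=Cam("side"); cv2.imwrite("pics/s7.png",cv2.resize(s.img[200:290,190:290],None,fx=6,fy=6,interpolation=cv2.INTER_CUBIC))
E
```

```text
position: [0.4309, 0.2886, 0.0577]
ft_force: [-5.6, -5.6, 9.1]
position: [0.4315, 0.2889, 0.0574]
ft_force: [-6.4, -5.4, 19.3]
position: [0.4313, 0.2888, 0.0575]
ft_force: [1.2, -0.8, 12.8]
t 19.25 p [0.4313 0.2888 0.0575] jaw -55.89 down [-0.052  0.001 -0.999] op 0.0217 F [ 1.2 -0.8 12.8] j [-0.29  0.54 -0.47  2.02  0.31  0.7  -1.92]
```

View pics/s7.png

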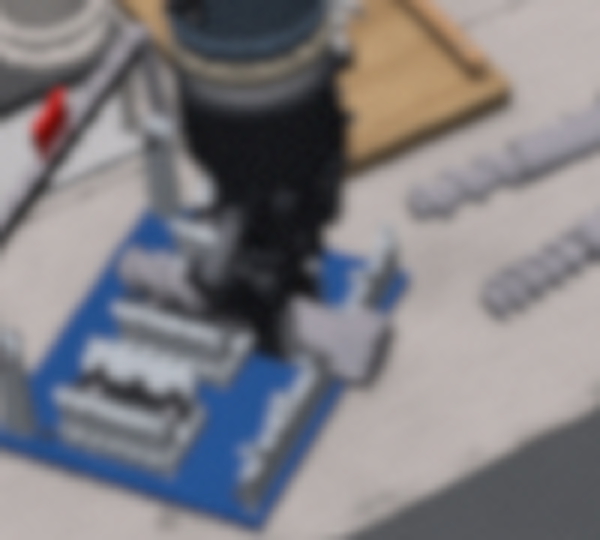

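```bash
python3 -m jog '[[-0.1,[0,0,0],0],[-0.1,[0,0,0],0],[-0.1,[-0.03,0,0],0],[-0.1,[-0.08,0,0],0],[-0.1,[-0.12,0,0],0],[-0.1,[-0.15,0,0],0],[-0.1,[-0.1,0,0],0],[-0.1,[0,0,0],0]]'; python3 q.py .4903 .0985 .18 -3;  python3 - <<'E'
from h import *
s=Cam("side"); cv2.imwrite("pics/s8.png",cv2.resize(s.img[200:290,190:290],None,fx=6,fy=6,interpolation=cv2.INTER_CUBIC))
E
```

```text
time_s: 20.3
position: [0.434, 0.2871, 0.1805]
eef_rot: [-0.654, -0.212, 0.697, -0.203]
ft_force: [0.3, -0.6, -0.7]
opening: 0.0384
t 20.30 p [0.434  0.2871 0.1805] jaw -55.88 down [-0.061 -0.005 -0.998] op 0.0384 F [ 0.3 -0.6 -0.7] j [-0.21  0.37 -0.55  1.91  0.19  0.97 -1.82]
shift shares total [-0.008  0.751  0.238] mm [ -2.1 187.7  59.4]
roll total (0.1rad) -9.23
```

View pics/s8.png

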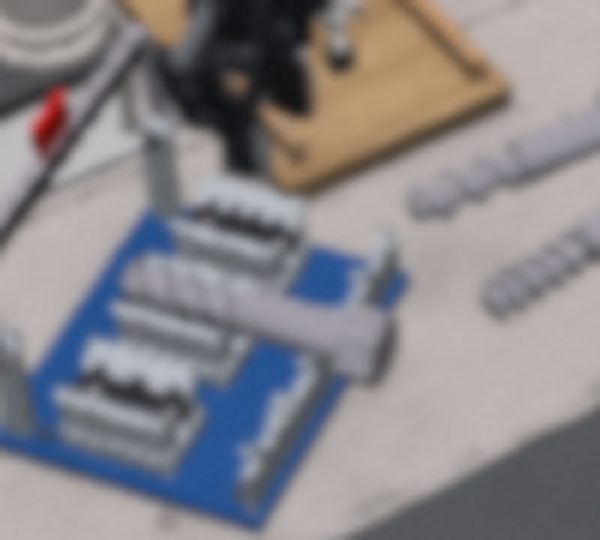

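```bash
python3 -m jog '[[0.2,[0,0.15,0.047],0],[0.2,[0,0.15,0.047],0],[0.2,[0,0.15,0.047],0],[0.2,[0,0.15,0.047],0],[0.2,[0,0.15,0.047],0],[0.2,[0,0,0],-1],[0.2,[0,0,0],-1],[0.2,[0,0,0],-1],[0.2,[0,0,0],-1],[0.2,[0,0,0],-1]]'; python3 -m jog '[[0.2,[0,0,0],-1],[0.2,[0,0,0],-1],[0.2,[0,0,0],-1],[0.2,[0,0,0],-1],[0.2,[0,0,0],0]]'; python3 q.py .4903 .0985 .08 -3
```

```text
time_s: 21.6
position: [0.4809, 0.0889, 0.1625]
eef_rot: [-0.569, -0.387, 0.63, -0.36]
ft_force: [0.5, -0.7, -0.4]
opening: 0.0513
time_s: 22.22
position: [0.4748, 0.0875, 0.1553]
eef_rot: [-0.478, -0.512, 0.541, -0.465]
ft_force: [-0.1, -0.5, -0.3]
opening: 0.0513
t 22.23 p [0.4748 0.0875 0.1553] jaw -2.51 down [-0.111 -0.014 -0.994] op 0.0513 F [-0.1 -0.5 -0.3] j [ 0.28  0.4  -0.67  1.98  0.27  0.97 -0.57]
shift shares total [ 0.292  0.093 -0.052] mm [ 73.   23.2 -13. ]
roll total (0.1rad) 0.09
```

```bash
python3 -m jog '[[0.2,[0.05,0.06,-0.052],0],[0.2,[0.08,0.033,0],0],[0.2,[0.08,0,0],0],[0.2,[0.08,0,0],0],[0.2,[0,0,0],0]]'; python3 q.py .4910 .0985 .024 -3
```

```text
time_s: 22.85
position: [0.4872, 0.0958, 0.0732]
eef_rot: [-0.476, -0.511, 0.546, -0.462]
ft_force: [-0.1, 0.4, 0.7]
opening: 0.0514
t 22.85 p [0.4872 0.0958 0.0732] jaw -2.92 down [-0.12  -0.017 -0.993] op 0.0514 F [-0.1  0.4  0.7] j [ 0.2   0.54 -0.61  2.    0.37  0.84 -0.68]
shift shares total [ 0.193  0.038 -0.016] mm [48.3  9.5 -4. ]
roll total (0.1rad) 0.01
```

```bash
python3 -m jog '[[0.2,[0.03,0.038,-0.016],0],[0.2,[0.05,0,0],0],[0.2,[0.05,0,0],0],[0.2,[0.03,0,0],0],[0.2,[0.015,0,0],0],[0.2,[0,0,0],0]]'; python3 q.py .4910 .0985 .024 -3;python3 - <<'E'
from h import *
s=Cam("side");t=Cam("top"); cv2.imwrite("pics/s9.png",np.hstack([cv2.resize(s.img[180:280,240:340],(400,400)),cv2.resize(t.img[170:260,230:320],(400,400),interpolation=cv2.INTER_CUBIC)]))
E
```

```text
time_s: 23.6
position: [0.4925, 0.0985, 0.026]
eef_rot: [-0.477, -0.511, 0.546, -0.462]
ft_force: [-1.0, -0.1, 0.1]
opening: 0.0511
t 23.60 p [0.4925 0.0985 0.026 ] jaw -2.99 down [-0.119 -0.017 -0.993] op 0.0511 F [-1.  -0.1  0.1] j [ 0.16  0.62 -0.56  2.01  0.43  0.76 -0.73]
shift shares total [ 0.009 -0.005  0.   ] mm [ 2.2 -1.3  0.1]
roll total (0.1rad) 0.0
```

View pics/s9.png

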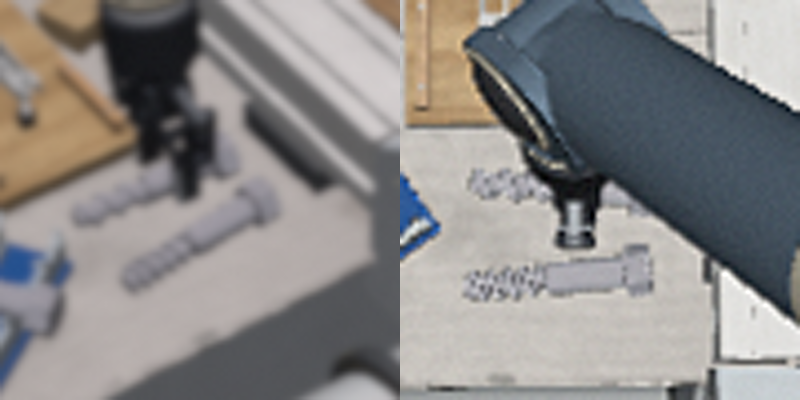

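```bash
python3 -m jog '[[0.2,[0.006,-0.004,0],0],[-1,[0,0,0],0],[-1,[0,0,0],0],[-1,[0,0,0],0],[-1,[0,0,0],0],[-1,[0,0,0],0]]'; python3 q.py; python3 -m jog '[[-1,[-0.06,0,0],0],[-1,[-0.12,0,0],0],[-1,[-0.16,0,0],0],[-1,[-0.16,0,0],0],[-1,[-0.12,0,0],0],[-1,[0,0,0],0]]'; python3 q.py .399 .3395 .17 -55.5
```

```text
time_s: 24.45
position: [0.4922, 0.0988, 0.0259]
eef_rot: [-0.478, -0.51, 0.546, -0.462]
ft_force: [-0.2, -0.9, 1.0]
opening: 0.022
t 24.45 p [0.4922 0.0988 0.0259] jaw -3.00 down [-0.116 -0.017 -0.993] op 0.0220 F [-0.2 -0.9  1. ] j [ 0.16  0.62 -0.56  2.01  0.43  0.75 -0.73]
time_s: 25.2
position: [0.5089, 0.1006, 0.185]
eef_rot: [-0.476, -0.511, 0.547, -0.462]
ft_force: [0.3, -0.1, -4.5]
opening: 0.0216
t 25.20 p [0.5089 0.1006 0.185 ] jaw -2.94 down [-0.12  -0.018 -0.993] op 0.0216 F [ 0.3 -0.1 -4.5] j [ 0.26  0.42 -0.67  1.87  0.26  1.07 -0.58]
shift shares total [ 0.095 -0.477 -0.934] mm [  23.8 -119.3 -233.6]
roll total (0.1rad) 9.17
```

```bash
python3 -m jog '[[-1,[0,0,0],1],[-1,[0,0,0],1],[-1,[0,0,0],1]]' >/dev/null; python3 q.py; python3 -m jog '[[-1,[0,0,0],0.7],[-1,[0,0,0],0.7],[-1,[0,0,0],0.7],[-1,[0,0,0],0.7]]' >/dev/null;python3 q.py;python3 -m jog '[[-1,[0,0,0],1],[-1,[0,0,0],1],[-1,[0,0,0],1],[-1,[0,0,0],0.4]]' >/dev/null; python3 q.py .399 .3395 .17 -55.5
```

```text
t 25.57 p [0.5051 0.099  0.1808] jaw -20.78 down [-0.128 -0.02  -0.992] op 0.0214 F [ 0.3 -0.7 -4.6] j [ 0.2   0.41 -0.6   1.88  0.23  1.06 -0.86]
t 26.07 p [0.4991 0.0971 0.1734] jaw -37.41 down [-0.142 -0.023 -0.99 ] op 0.0215 F [-0.7  0.4 -4.6] j [ 0.16  0.4  -0.54  1.89  0.2   1.05 -1.12]
t 26.57 p [0.4929 0.0954 0.1661] jaw -57.46 down [-0.157 -0.026 -0.987] op 0.0215 F [-0.3 -0.2 -4.8] j [ 0.1   0.4  -0.46  1.91  0.17  1.04 -1.44]
shift shares total [ 0.018 -1.024 -0.214] mm [   4.5 -256.   -53.4]
roll total (0.1rad) -0.34
```

```bash
python3 -m jog '[[-1,[-0.06,-0.09,-0.04],0],[-1,[-0.05,-0.14,-0.04],0],[-1,[0,-0.14,-0.04],0],[-1,[0,-0.14,-0.04],0],[-1,[0,-0.14,-0.04],0],[-1,[0,-0.14,0],0],[-1,[0,-0.14,0],0],[-1,[0,-0.1,0],0],[-1,[0,0,0],0]]'; python3 q.py .399 .3395 .17 -55.5; python3 -m jog '[[-1,[0,0,0],-1],[-1,[0,0,0],-1],[-1,[0,0,0],-1]]' >/dev/null; python3 q.py; python3 -m jog '[[-1,[0,0,0],1],[-1,[0,0,0],1],[-1,[0,0,0],0.8]]' >/dev/null; python3 q.py .399 .3395 .17 -55.5
```

```text
time_s: 27.7
position: [0.3878, 0.3397, 0.1866]
eef_rot: [-0.609, -0.203, 0.742, -0.194]
ft_force: [-0.3, 0.6, -3.8]
opening: 0.0216
t 27.70 p [0.3878 0.3397 0.1866] jaw -57.58 down [-0.183 -0.041 -0.982] op 0.0216 F [-0.3  0.6 -3.8] j [-0.31  0.42 -0.57  1.85  0.12  1.09 -1.92]
shift shares total [ 0.057  0.029 -0.048] mm [ 14.3   7.2 -12.1]
roll total (0.1rad) -0.36
t 28.07 p [0.3875 0.3347 0.1822] jaw -40.15 down [-0.188 -0.048 -0.981] op 0.0213 F [ 0.1  0.8 -4.3] j [-0.25  0.44 -0.64  1.85  0.16  1.1  -1.64]
t 28.45 p [0.3882 0.3286 0.1777] jaw -56.79 down [-0.193 -0.055 -0.98 ] op 0.0214 F [ 0.2  0.1 -4.4] j [-0.3   0.43 -0.57  1.86  0.13  1.09 -1.9 ]
shift shares total [ 0.02  -0.011 -0.065] mm [  4.9  -2.8 -16.2]
roll total (0.1rad) -0.23
```

```bash
python3 q.py .401 .340 .105 -55.5; python3 -m jog '[[-1,[0.08,-0.015,-0.09],-0.2],[-1,[0.1,-0.005,-0.05],0],[-1,[0.1,0,0],0],[-1,[0,0,0],0]]' ;python3 q.py .401 .340 .085 -55.5
```

```text
t 28.45 p [0.3882 0.3286 0.1777] jaw -56.79 down [-0.193 -0.055 -0.98 ] op 0.0214 F [ 0.2  0.1 -4.4] j [-0.3   0.43 -0.57  1.86  0.13  1.09 -1.9 ]
shift shares total [ 0.273  0.008 -0.122] mm [ 68.1   1.9 -30.6]
roll total (0.1rad) -0.23
time_s: 28.95
position: [0.4024, 0.3411, 0.0962]
eef_rot: [-0.599, -0.207, 0.745, -0.208]
ft_force: [-0.6, -1.0, -3.9]
opening: 0.0214
t 28.95 p [0.4024 0.3411 0.0962] jaw -56.03 down [-0.196 -0.062 -0.979] op 0.0214 F [-0.6 -1.  -3.9] j [-0.34  0.56 -0.53  1.88  0.21  0.96 -1.93]
shift shares total [ 0.045  0.003 -0.002] mm [11.3  0.8 -0.4]
roll total (0.1rad) -0.09
```

```bash
python3 -m jog '[[-1,[0.03,0,-0.006],0],[-1,[0.03,0,-0.006],0]]'|grep -E 'pos|for'; python3 -m jog '[[-1,[0.016,0,-0.003],0]]'|grep -E 'pos|for';python3 -m jog '[[-1,[0.016,0,-0.003],0]]'|grep -E 'pos|for'; python3 q.py .401 .340 .065 -55.5; python3 - <<'E'
from h import *
s=Cam("side"); cv2.imwrite("pics/s10.png",cv2.resize(s.img[200:290,170:270],None,fx=6,fy=6,interpolation=cv2.INTER_CUBIC))
E
```

```text
position: [0.4035, 0.3415, 0.0812]
ft_force: [0.1, -0.5, -3.8]
position: [0.4036, 0.3418, 0.0771]
ft_force: [-0.6, 0.5, -3.8]
position: [0.4037, 0.3429, 0.0736]
ft_force: [-0.0, -0.4, 1.2]
t 29.45 p [0.4037 0.3429 0.0736] jaw -56.12 down [-0.192 -0.059 -0.98 ] op 0.0217 F [-0.  -0.4  1.2] j [-0.35  0.59 -0.51  1.89  0.23  0.92 -1.95]
shift shares total [0.036 0.006 0.009] mm [9.1 1.4 2.2]
roll total (0.1rad) -0.11
```

View pics/s10.png

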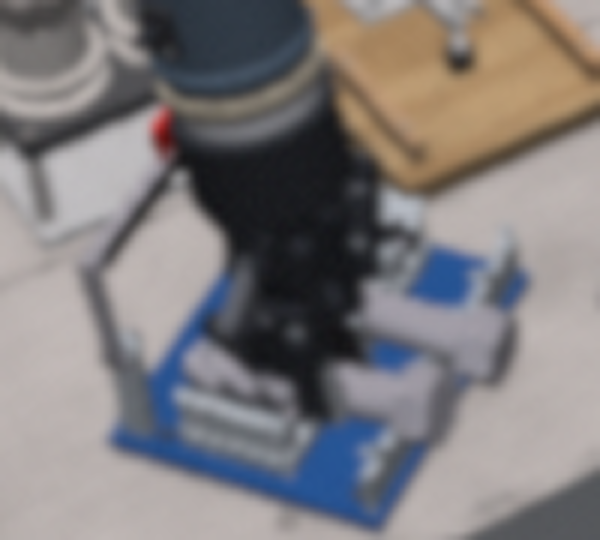

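```bash
python3 -m jog '[[-1,[0.016,0.003,0.002],0]]'|grep -E 'pos|for';python3 -m jog '[[-1,[0.016,0.003,0.002],0]]'|grep -E 'pos|for'; python3 -m jog '[[-1,[0.016,0,0.002],0]]'|grep -E 'pos|for';python3 -m jog '[[-1,[0.016,0,0.002],0]]'|grep -E 'pos|for'; python3 -m jog '[[-1,[0.016,0,0],0]]'|grep -E 'pos|for'; python3 q.py .401 .340 .06 -55.5
```

```text
position: [0.4033, 0.3421, 0.0699]
ft_force: [-2.5, -1.0, -0.2]
position: [0.402, 0.3408, 0.0662]
ft_force: [-1.6, -1.4, -0.2]
position: [0.4001, 0.34, 0.0622]
ft_force: [-0.5, -2.0, -0.1]
position: [0.3995, 0.3394, 0.0605]
ft_force: [-0.5, -5.7, 35.3]
position: [0.3994, 0.3394, 0.0604]
ft_force: [-3.9, -7.2, 36.9]
t 30.12 p [0.3994 0.3394 0.0604] jaw -56.12 down [-0.191 -0.063 -0.98 ] op 0.0217 F [-3.9 -7.2 36.9] j [-0.36  0.61 -0.51  1.9   0.24  0.89 -1.96]
shift shares total [ 0.     0.002 -0.007] mm [ 0.1  0.4 -1.6]
roll total (0.1rad) -0.11
```

```bash
python3 -m jog '[[-0.2,[0,0,0],0],[-0.2,[0,0,0],0],[-1,[0,0,0],0],[-1,[0,0,0],0],[-1,[0,0,0],0]]'|grep -E 'pos|for'; python3 -m jog '[[-1,[0.004,0,0.014],0]]'|grep -E 'pos|for'; python3 -m jog '[[-1,[0.004,0,0.014],0]]'|grep -E 'pos|for'; python3 -m jog '[[-1,[0.004,0,0.014],0]]'|grep -E 'pos|for'; python3 q.py
```

```text
position: [0.4009, 0.3403, 0.0617]
ft_force: [-0.0, -0.2, 3.5]
position: [0.3992, 0.3392, 0.0617]
ft_force: [3.7, 0.3, 4.2]
position: [0.3976, 0.338, 0.0618]
ft_force: [6.1, 2.2, 3.2]
position: [0.3972, 0.3377, 0.0619]
ft_force: [8.4, 4.4, 1.3]
t 31.12 p [0.3972 0.3377 0.0619] jaw -56.19 down [-0.177 -0.051 -0.983] op 0.0217 F [8.4 4.4 1.3] j [-0.36  0.59 -0.51  1.92  0.24  0.87 -1.96]
```

```bash
python3 -m jog '[[-1,[0.012,0,0.02],0],[-1,[0.012,0,0.024],0]]'|grep -E 'pos|for'; python3 q.py; python3 -m jog '[[-1,[0.012,0,0.03],0],[-1,[0.012,0,0.03],0],[-1,[0.012,0,0.03],0]]'|grep -E 'pos|for'; python3 q.py
```

```text
position: [0.3967, 0.3374, 0.062]
ft_force: [9.7, 4.9, 9.7]
t 31.38 p [0.3967 0.3374 0.062 ] jaw -56.26 down [-0.157 -0.035 -0.987] op 0.0218 F [9.7 4.9 9.7] j [-0.36  0.58 -0.51  1.94  0.24  0.83 -1.97]
position: [0.3958, 0.3366, 0.0628]
ft_force: [12.4, 5.7, 6.5]
t 31.75 p [0.3958 0.3366 0.0628] jaw -56.30 down [-0.118 -0.003 -0.993] op 0.0218 F [12.4  5.7  6.5] j [-0.35  0.56 -0.51  1.98  0.25  0.77 -1.98]
```

```bash
python3 -m jog '[[-1,[0.016,0,0.03],0],[-1,[0.016,0,0.03],0],[-1,[0.016,0,0.03],0],[-1,[0.016,0,0.03],0]]'|grep -E 'pos|for'; python3 q.py; python3 -m jog '[[-1,[0.014,-0.02,0.024],0],[-1,[0.014,-0.02,0.024],0],[-1,[0.014,-0.02,0.024],0]]'|grep -E 'pos|for'; python3 q.py
```

```text
position: [0.3956, 0.3364, 0.0621]
ft_force: [10.6, 3.2, 16.4]
t 32.25 p [0.3956 0.3364 0.0621] jaw -56.31 down [-0.064  0.04  -0.997] op 0.0214 F [10.6  3.2 16.4] j [-0.35  0.53 -0.5   2.02  0.27  0.68 -2.  ]
position: [0.3953, 0.337, 0.0617]
ft_force: [12.6, -7.0, 21.1]
t 32.62 p [0.3953 0.337  0.0617] jaw -56.69 down [-0.024  0.045 -0.999] op 0.0219 F [12.6 -7.  21.1] j [-0.38  0.51 -0.48  2.05  0.3   0.64 -2.04]
```

```bash
python3 -m jog '[[-1,[0.014,-0.03,0],0],[-1,[0.014,-0.03,0],0],[-1,[0.014,-0.03,0],0]]'|grep -E 'pos|for'; python3 q.py; python3 - <<'E'
from h import *
s=Cam("side"); cv2.imwrite("pics/s11.png",cv2.resize(s.img[200:290,170:270],None,fx=6,fy=6,interpolation=cv2.INTER_CUBIC))
E
```

```text
position: [0.3986, 0.3399, 0.0595]
ft_force: [3.5, -17.4, 38.3]
t 33.00 p [0.3986 0.3399 0.0595] jaw -57.36 down [-0.003  0.018 -1.   ] op 0.0215 F [  3.5 -17.4  38.3] j [-0.43  0.51 -0.44  2.04  0.33  0.65 -2.09]
```

View pics/s11.png

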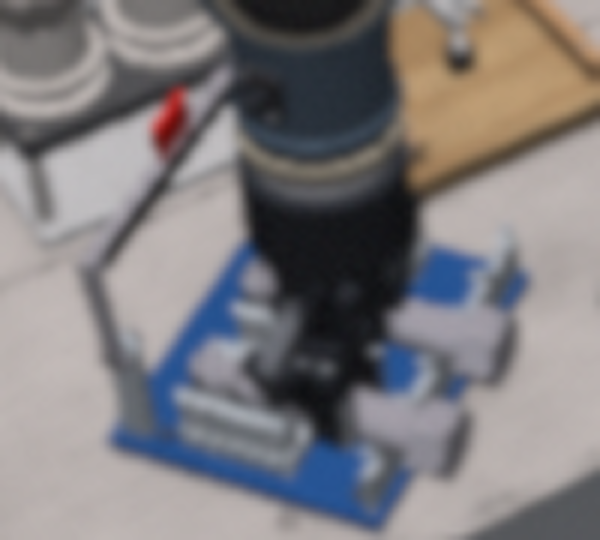

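```bash
python3 -m jog '[[-0.2,[0,0,0],0],[-0.2,[0,0,0],0],[-0.2,[0,0,0],0.3],[-1,[0,0,0],0],[-1,[0,0,0],0],[-1,[0,0,0],0]]'|grep -E 'pos|for'; python3 -m jog '[[-1,[0.004,0,-0.014],0]]'|grep -E 'pos|for';python3 -m jog '[[-1,[0.004,0,-0.014],0]]'|grep -E 'pos|for'; python3 -m jog '[[-1,[0.004,0,0.014],0]]'|grep -E 'pos|for'; python3 -m jog '[[-1,[0.004,0,0.014],0]]'|grep -E 'pos|for'; python3 -m jog '[[-1,[0.004,0,0.014],0]]'|grep -E 'pos|for'; python3 q.py
```

```text
position: [0.3965, 0.3379, 0.0588]
ft_force: [0.1, -2.1, 3.0]
position: [0.3983, 0.3393, 0.0584]
ft_force: [-5.7, -4.6, 17.9]
position: [0.3996, 0.3401, 0.0583]
ft_force: [-8.1, -8.6, 24.1]
position: [0.3986, 0.3395, 0.0586]
ft_force: [4.6, -0.8, 6.2]
position: [0.3976, 0.3388, 0.0587]
ft_force: [3.4, -1.2, 5.9]
position: [0.3968, 0.3383, 0.0587]
ft_force: [4.0, -0.5, 6.2]
t 34.42 p [0.3968 0.3383 0.0587] jaw -58.80 down [ 0.003  0.015 -1.   ] op 0.0219 F [ 4.  -0.5  6.2] j [-0.44  0.51 -0.43  2.05  0.34  0.64 -2.12]
```

```bash
python3 -m jog '[[-1,[0,0,0.014],-0.3]]'|grep -E 'pos|for';python3 -m jog '[[-1,[0,0,0.014],-0.3]]'|grep -E 'pos|for'; python3 -m jog '[[-1,[0,0,0.014],0]]'|grep -E 'pos|for'; python3 -m jog '[[-1,[0,0,0.014],0]]'|grep -E 'pos|for';  python3 q.py
```

```text
position: [0.3955, 0.3372, 0.0591]
ft_force: [5.8, 2.2, -3.7]
position: [0.3949, 0.3372, 0.0593]
ft_force: [9.4, 4.8, -6.2]
position: [0.3948, 0.3371, 0.0595]
ft_force: [9.0, 5.5, -4.9]
position: [0.3947, 0.3371, 0.0596]
ft_force: [8.1, 3.6, -5.5]
t 34.92 p [0.3947 0.3371 0.0596] jaw -55.26 down [ 0.02   0.034 -0.999] op 0.0220 F [ 8.1  3.6 -5.5] j [-0.43  0.5  -0.45  2.07  0.36  0.61 -2.08]
```

```bash
python3 -m jog '[[-0.1,[0,0,0],0],[-0.1,[0,0,0],0],[-0.1,[-0.05,0,0],0],[-0.1,[-0.12,0,0],0],[-0.1,[-0.16,0,0],0],[-0.1,[-0.12,0,0],0]]'|grep -E 'pos|for';python3 -m jog '[[0.2,[0,0.12,0],-1],[0.2,[0,0.1,0.06],-1],[0.2,[0,0.1,0.06],-1],[0.2,[0,0.08,0.07],-1],[0.2,[0,0.03,0.07],-1],[0.2,[0,0,0.08],-1],[0.2,[0,-0.02,0.08],-1],[0.2,[0,-0.03,0.08],-1],[0.2,[0,0,0.06],-1],[0.2,[0,0,0],-1],[0.2,[0,0,0],-0.4]]'|grep -E 'pos|for'; python3 q.py .4247 .104 .1 4.1; python3 - <<'E'
from h import *
s=Cam("side"); t=Cam("top");cv2.imwrite("pics/s12.png",np.hstack([cv2.resize(s.img[200:290,170:270],(395,400),interpolation=cv2.INTER_CUBIC),cv2.resize(t.img[165:255,160:250],(395,400),interpolation=cv2.INTER_CUBIC)]))
E
```

```text
position: [0.3869, 0.331, 0.1724]
ft_force: [1.1, 0.5, 0.1]
position: [0.3728, 0.1306, 0.1727]
ft_force: [-0.3, 0.6, 0.0]
t 37.05 p [0.3728 0.1306 0.1727] jaw 6.95 down [-0.005  0.02  -1.   ] op 0.0512 F [-0.3  0.6  0. ] j [ 0.25  0.17 -0.74  2.21  0.13  0.81 -0.45]
shift shares total [0.287 0.194 0.137] mm [71.8 48.5 34.2]
roll total (0.1rad) 0.5
```

View pics/s12.png

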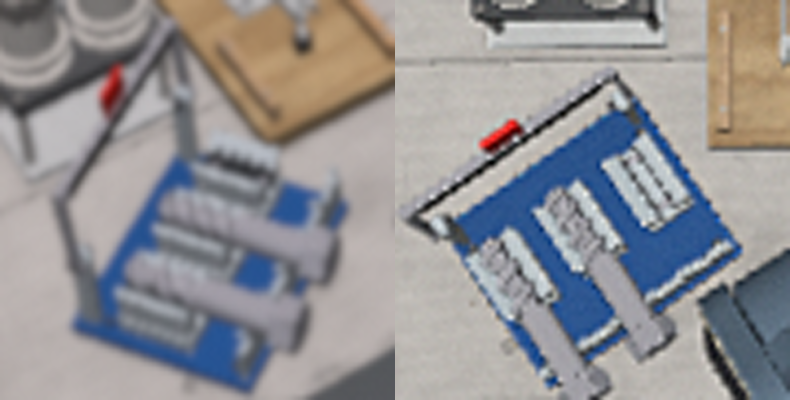

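```bash
python3 -m jog '[[0.2,[0,0.1,0.07],0.5],[0.2,[0.04,0.094,0.067],0],[0.2,[0.08,0,0],0],[0.2,[0.08,0,0],0],[0.2,[0.06,0,0],0],[0.2,[0,0,0],0]]'|grep -E 'pos|for'; python3 q.py .4247 .104 .0235 4.1
```

```text
position: [0.423, 0.1026, 0.1062]
ft_force: [-1.5, 0.8, -0.2]
t 37.90 p [0.423  0.1026 0.1062] jaw 3.81 down [-0.008  0.019 -1.   ] op 0.0514 F [-1.5  0.8 -0.2] j [ 0.21  0.35 -0.63  2.19  0.29  0.69 -0.55]
shift shares total [0.331 0.009 0.001] mm [82.7  2.3  0.2]
roll total (0.1rad) -0.05
```

```bash
python3 -m jog '[[0.2,[0.09,0.009,0],0],[0.2,[0.09,0,0],0],[0.2,[0.07,0,0],0],[0.2,[0.04,0,0],0],[0.2,[0.025,0,0],0],[0.2,[0.01,0,0],0]]'|grep -E 'pos|for'; python3 q.py .4247 .104 .0235 4.1
```

```text
position: [0.4281, 0.1059, 0.0266]
ft_force: [-0.3, 0.7, 0.3]
t 38.65 p [0.4281 0.1059 0.0266] jaw 3.78 down [ 0.001  0.019 -1.   ] op 0.0514 F [-0.3  0.7  0.3] j [ 0.09  0.5  -0.51  2.23  0.46  0.5  -0.7 ]
shift shares total [ 0.012 -0.014  0.007] mm [ 3.1 -3.5  1.7]
roll total (0.1rad) -0.06
```

```bash
python3 - <<'E'
from h import *
s=Cam("side");t=Cam("top"); cv2.imwrite("pics/s13.png",np.hstack([cv2.resize(s.img[190:290,240:340],(400,400)),cv2.resize(t.img[180:270,220:310],(400,400),interpolation=cv2.INTER_CUBIC)]))
E
```

```text
(no output)
```

View pics/s13.png

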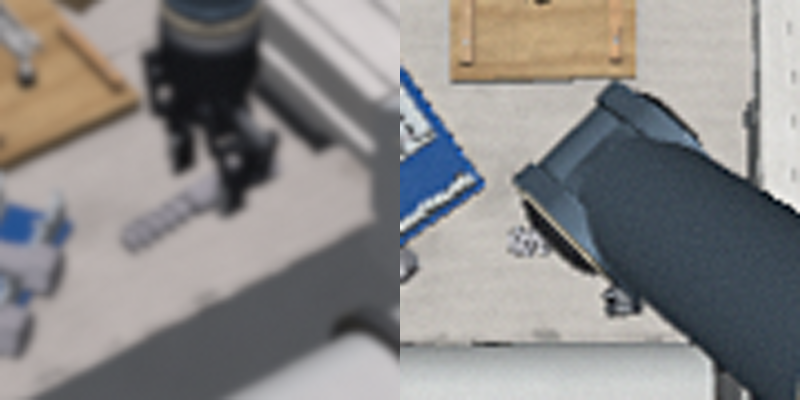

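Straddling the fine bolt; grip, lift, and carry with the roll.

```bash
python3 -m jog '[[0.2,[0.012,-0.012,0.004],0],[-1,[0.004,0,0],0],[-1,[0,0,0],0],[-1,[0,0,0],0],[-1,[0,0,0],0],[-1,[0,0,0],0]]'|grep -E 'pos|for|open'; python3 q.py; python3 -m jog '[[-1,[-0.06,0,0],0],[-1,[-0.12,0,0],0],[-1,[-0.16,0,0],0],[-1,[-0.14,0,0],0],[-1,[-0.1,0,0],0]]'|grep -E 'pos|for'; python3 q.py .467 .2406 .16 -55.5
```

```text
position: [0.4257, 0.1047, 0.0234]
ft_force: [-0.4, -0.1, 0.1]
opening: 0.022
t 39.50 p [0.4257 0.1047 0.0234] jaw 3.74 down [ 0.003  0.02  -1.   ] op 0.0220 F [-0.4 -0.1  0.1] j [ 0.08  0.5  -0.5   2.24  0.47  0.49 -0.71]
position: [0.4207, 0.1005, 0.1715]
ft_force: [0.5, -0.2, -4.6]
t 40.12 p [0.4207 0.1005 0.1715] jaw 3.89 down [-0.009  0.017 -1.   ] op 0.0216 F [ 0.5 -0.2 -4.6] j [ 0.3   0.24 -0.7   2.13  0.18  0.83 -0.44]
shift shares total [ 0.054  0.223 -0.546] mm [  13.5   55.8 -136.5]
roll total (0.1rad) 10.36
```

```bash
python3 -m jog '[[-1,[0,0.056,-0.137],0],[-1,[0,0.056,-0.137],0],[-1,[0,0.056,-0.137],0],[-1,[0,0.056,-0.137],0],[-1,[0,0,0],1],[-1,[0,0,0],1],[-1,[0,0,0],1],[-1,[0,0,0],1],[-1,[0,0,0],1],[-1,[0,0,0],1],[-1,[0,0,0],1],[-1,[0,0,0],1]]'|grep -E 'pos|for'; python3 -m jog '[[-1,[0,0,0],1],[-1,[0,0,0],1],[-1,[0,0,0],0.36]]'|grep -E 'pos|for'; python3 q.py .467 .2406 .09 -55.5
```

```text
position: [0.4587, 0.2386, 0.1767]
ft_force: [0.5, -0.1, -5.4]
position: [0.4557, 0.2372, 0.1768]
ft_force: [-0.4, 0.3, -4.3]
t 42.00 p [0.4557 0.2372 0.1768] jaw -57.25 down [-0.025  0.008 -1.   ] op 0.0217 F [-0.4  0.3 -4.3] j [-0.16  0.34 -0.47  1.96  0.16  0.91 -1.72]
shift shares total [ 0.346  0.02  -0.051] mm [ 86.5   5.1 -12.8]
roll total (0.1rad) -0.31
```

```bash
python3 -m jog '[[-1,[0.08,0.02,-0.051],-0.3],[-1,[0.1,0,0],0],[-1,[0.1,0,0],0],[-1,[0.06,0,0],0],[-1,[0,0,0],0]]'|grep -E 'pos|for';  python3 q.py .467 .2406 .072 -55.5;  python3 - <<'E'
from h import *
s=Cam("side"); cv2.imwrite("pics/s14.png",cv2.resize(s.img[190:290,180:280],(550,550),interpolation=cv2.INTER_CUBIC))
E
```

```text
position: [0.4663, 0.2401, 0.0905]
ft_force: [-0.0, -0.6, -5.7]
t 42.62 p [0.4663 0.2401 0.0905] jaw -55.31 down [-0.026  0.009 -1.   ] op 0.0216 F [-0.  -0.6 -5.7] j [-0.2   0.47 -0.43  2.    0.25  0.74 -1.75]
shift shares total [ 0.074  0.001 -0.005] mm [18.4  0.4 -1.2]
roll total (0.1rad) 0.03
```

View pics/s14.png

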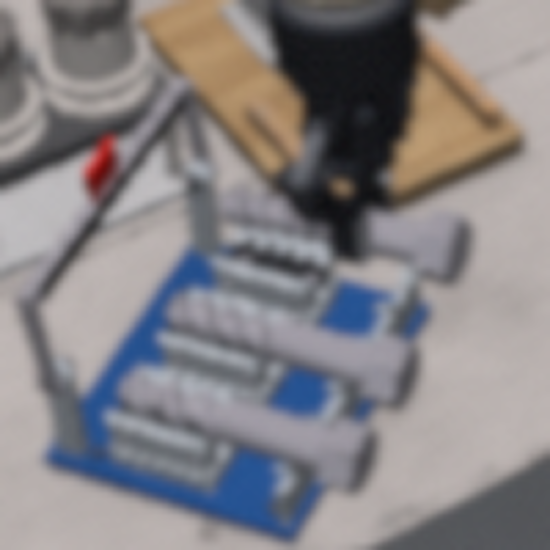

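```bash
python3 -m jog '[[-1,[0.05,0,-0.003],0],[-1,[0.03,0,-0.003],0]]'|grep -E 'pos|for'; python3 -m jog '[[-1,[0.012,0,0],0]]'|grep -E 'pos|for'; python3 -m jog '[[-1,[0.012,0,0],0]]'|grep -E 'pos|for'; python3 -m jog '[[-1,[0.012,0,0],0]]'|grep -E 'pos|for'; python3 -m jog '[[-1,[0.012,0,0],0]]'|grep -E 'pos|for';  python3 q.py .467 .2406 .059 -55.5
```

```text
position: [0.469, 0.2423, 0.0721]
ft_force: [0.2, -0.2, -4.6]
position: [0.4691, 0.2424, 0.0687]
ft_force: [-0.3, 0.9, -4.9]
position: [0.4691, 0.2425, 0.0656]
ft_force: [-0.5, 0.1, -4.3]
position: [0.4694, 0.2426, 0.0627]
ft_force: [0.9, -0.7, -2.0]
position: [0.4702, 0.2423, 0.06]
ft_force: [-0.7, -1.5, 1.4]
t 43.42 p [0.4702 0.2423 0.06  ] jaw -55.37 down [-0.018  0.011 -1.   ] op 0.0216 F [-0.7 -1.5  1.4] j [-0.23  0.52 -0.41  2.02  0.29  0.67 -1.78]
shift shares total [ 0.004 -0.002  0.014] mm [ 1.1 -0.4  3.6]
roll total (0.1rad) 0.02
```

```bash
python3 -m jog '[[-1,[0.012,0,0.008],0]]'|grep -E 'pos|for'; python3 -m jog '[[-1,[0.012,0,0],0]]'|grep -E 'pos|for'; python3 -m jog '[[-0.2,[0,0,0],0],[-0.2,[0,0,0],0],[-1,[0,0,0],0],[-1,[0,0,0],0],[-1,[0,0,0],0]]'|grep -E 'pos|for'; python3 -m jog '[[-1,[0.004,0,0.012],0]]'|grep -E 'pos|for'; python3 -m jog '[[-1,[0.004,0,0.012],0]]'|grep -E 'pos|for'; python3 -m jog '[[-1,[0.004,0,0.012],0]]'|grep -E 'pos|for'; python3 -m jog '[[-1,[0.004,0,0.012],0]]'|grep -E 'pos|for'; python3 q.py .467 .2406 .059 -55.5
```

```text
position: [0.4693, 0.2422, 0.0579]
ft_force: [-2.5, 0.4, 11.2]
position: [0.4693, 0.2423, 0.0573]
ft_force: [-8.6, -7.5, 35.0]
position: [0.4704, 0.2431, 0.059]
ft_force: [-0.3, 0.5, 1.7]
position: [0.4698, 0.2427, 0.0589]
ft_force: [3.5, 0.0, 6.6]
position: [0.4694, 0.2425, 0.059]
ft_force: [3.6, 0.7, 5.2]
position: [0.4688, 0.242, 0.059]
ft_force: [3.3, 0.2, 5.9]
position: [0.4685, 0.2418, 0.0591]
ft_force: [4.9, 1.2, 4.2]
t 44.80 p [0.4685 0.2418 0.0591] jaw -55.37 down [ 0.005  0.026 -1.   ] op 0.0219 F [4.9 1.2 4.2] j [-0.23  0.51 -0.4   2.04  0.3   0.63 -1.79]
shift shares total [0.    0.001 0.008] mm [0.  0.2 1.9]
roll total (0.1rad) 0.02
```

```bash
python3 -m jog '[[-1,[0,0,0.014],0]]'|grep -E 'pos|for'; python3 -m jog '[[-1,[0,0,-0.014],0]]'|grep -E 'pos|for'; python3 -m jog '[[-1,[0,0,-0.014],0]]'|grep -E 'pos|for'; python3 -m jog '[[-1,[0,0,-0.014],0]]'|grep -E 'pos|for'; python3 -m jog '[[-1,[0,0,-0.014],0]]'|grep -E 'pos|for'; python3 q.py .467 .2406 .059 -55.5
```

```text
position: [0.4679, 0.2414, 0.0597]
ft_force: [5.6, 2.9, -2.7]
position: [0.4693, 0.2423, 0.0592]
ft_force: [-2.1, -2.3, 2.6]
position: [0.4703, 0.2431, 0.0589]
ft_force: [-5.7, -3.7, 12.0]
position: [0.4705, 0.2431, 0.0588]
ft_force: [-8.0, -5.7, 17.8]
position: [0.4705, 0.2432, 0.0588]
ft_force: [-7.0, -4.8, 15.1]
t 45.42 p [0.4705 0.2432 0.0588] jaw -55.40 down [-0.01   0.012 -1.   ] op 0.0216 F [-7.  -4.8 15.1] j [-0.23  0.52 -0.4   2.02  0.3   0.66 -1.79]
shift shares total [-0.001  0.001  0.017] mm [-0.2  0.2  4.3]
roll total (0.1rad) 0.02
```

```bash
python3 -m jog '[[-1,[0,0,0.01],0],[-0.1,[0,0,0],0],[-0.1,[0,0,0],0],[-0.1,[-0.05,0,0],0],[-0.1,[-0.12,0,0],0],[-0.5,[-0.2,0,0],0],[-1,[-0.2,0,0],0],[-1,[0,0,0],0]]'|grep -E 'pos|for'; python3 q.py .5523 .3722 .19 -55.5; python3 - <<'E'
from h import *
s=Cam("side"); t=Cam("top");cv2.imwrite("pics/s15.png",np.hstack([cv2.resize(s.img[190:290,170:270],(395,400),interpolation=cv2.INTER_CUBIC),cv2.resize(t.img[165:255,160:250],(395,400),interpolation=cv2.INTER_CUBIC)]))
# red tab
for c,w in((t,(165,175,220,215)),(s,(180,190,230,250))):
    h=cv2.cvtColor(c.img,cv2.COLOR_BGR2HSV); m=cv2.inRange(h,(0,150,80),(8,255,255))|cv2.inRange(h,(172,150,80),(180,255,255))
    x0,y0,x1,y1=w; ys,xs=np.nonzero(m[y0:y1,x0:x1]); print(xs.mean()+x0,ys.mean()+y0,len(xs)); 
    if c is t: a=(xs.mean()+x0,ys.mean()+y0)
    else: b=(xs.mean()+x0,ys.mean()+y0)
P=tri(t,a,s,b); d=P[:2]-np.array([.4329,.29]); print("tab",P.round(4),"rack",(d@[.8236,.5671]).round(4),(d@[-.5671,.8236]).round(4))
E
```

```text
position: [0.4681, 0.2404, 0.2062]
ft_force: [-0.3, 0.5, -0.3]
t 46.42 p [0.4681 0.2404 0.2062] jaw -55.29 down [-0.015  0.011 -1.   ] op 0.0001 F [-0.3  0.5 -0.3] j [-0.15  0.32 -0.49  1.91  0.16  0.97 -1.67]
shift shares total [ 0.065 -0.241 -0.577] mm [  16.4  -60.2 -144.3]
roll total (0.1rad) 0.04
nan nan 0
197.9090909090909 219.1818181818182 22
tab [nan nan nan] rack nan nan<stdin>:6: RuntimeWarning: Mean of empty slice.
  ret = ret.dtype.type(ret / rcount)
<stdin>:7: RuntimeWarning: Mean of empty slice.
```

View pics/s15.png

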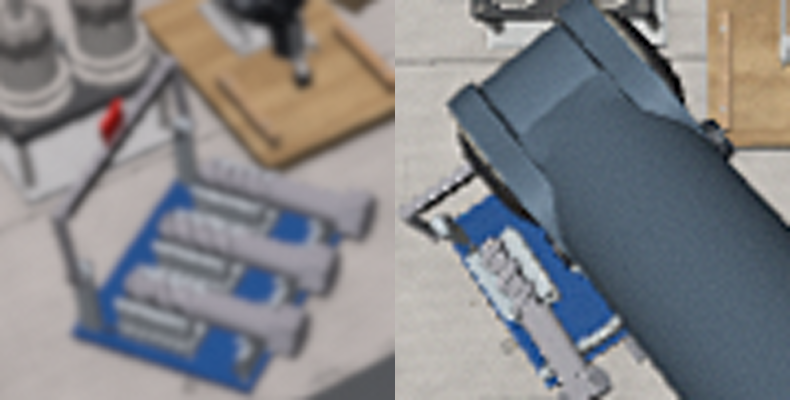

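```bash
python3 - <<'E'
from h import *
s=Cam("side"); t=Cam("top")
for a in((184.3,195.6),):
    P=tri(t,a,s,(197.9,219.6)); d=P[:2]-np.array([.4329,.29]); print("tab",P.round(4),"rack",(d@[.8236,.5671]).round(4),(d@[-.5671,.8236]).round(4))
E
python3 -m jog '[[-1,[0,-0.1,-0.1],0],[-1,[0,-0.14,-0.12],0],[-1,[0,0,-0.12],0],[-1,[0,0,-0.12],0],[-1,[0,0,-0.12],0],[-1,[0,0,0],0]]'|grep -E 'pos|for'; python3 q.py .5523 .3722 .14 -55.5
```

```text
tab [0.5256 0.3535 0.1437] rack 0.1124 -0.0003
position: [0.5478, 0.3701, 0.1857]
ft_force: [-0.7, -0.4, -0.2]
t 47.38 p [0.5478 0.3701 0.1857] jaw -55.29 down [-0.044 -0.006 -0.999] op -0.0001 F [-0.7 -0.4 -0.2] j [-0.34  0.56 -0.46  1.58  0.24  1.09 -1.82]
shift shares total [ 0.182  0.007 -0.027] mm [45.5  1.8 -6.7]
roll total (0.1rad) 0.04
```

```bash
python3 -m jog '[[-1,[0.06,0.004,-0.03],0],[-1,[0.08,0,-0.003],0],[-1,[0.06,0,0],0],[-1,[0,0,0],0]]'|grep -E 'pos|for'; python3 q.py .5523 .3722 .137 -55.5; python3 - <<'E'
from h import *
s=Cam("side"); cv2.imwrite("pics/s16.png",cv2.resize(s.img[190:290,160:260],(500,500),interpolation=cv2.INTER_CUBIC))
E
```

```text
position: [0.5496, 0.3712, 0.1279]
ft_force: [-0.3, 0.1, -0.0]
t 47.88 p [0.5496 0.3712 0.1279] jaw -55.24 down [-0.051 -0.012 -0.999] op 0.0001 F [-0.3  0.1 -0. ] j [-0.35  0.63 -0.44  1.62  0.27  1.01 -1.84]
shift shares total [-0.037  0.002 -0.009] mm [-9.2  0.5 -2.3]
roll total (0.1rad) 0.05
```

View pics/s16.png

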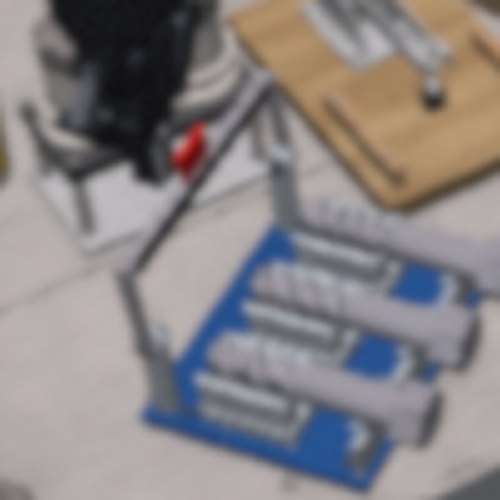

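```bash
python3 -m jog '[[-1,[0,0,0.04],0],[-1,[0,0,0.04],0],[-1,[0,0,0.05],0]]'|grep -E 'pos|for'; python3 -m jog '[[-1,[0,0,0.05],0],[-1,[0,0,0.05],0]]'|grep -E 'pos|for';  python3 -m jog '[[-1,[0,0,0.05],0],[-1,[0,0,0],0]]'|grep -E 'pos|for'; python3 - <<'E'
from h import *
s=Cam("side"); cv2.imwrite("pics/s17.png",cv2.resize(s.img[190:290,160:260],(500,500),interpolation=cv2.INTER_CUBIC))
E
```

```text
position: [0.523, 0.353, 0.1323]
ft_force: [1.6, 1.9, -0.1]
position: [0.5009, 0.3376, 0.1343]
ft_force: [-0.8, -0.1, -0.6]
position: [0.4887, 0.329, 0.1351]
ft_force: [1.0, -0.2, -0.7]
```

View pics/s17.png

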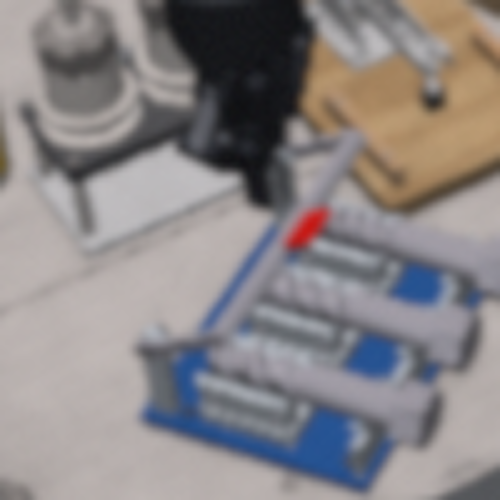

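```bash
python3 -m jog '[[-1,[-0.12,0,0],0],[-1,[-0.12,0,0],0],[-1,[0,0,0],0]]'|grep -E 'pos|for'; python3 q.py; python3 - <<'E'
from h import *
s=Cam("side"); cv2.imwrite("pics/s18.png",cv2.resize(s.img[190:290,160:260],(590,590),interpolation=cv2.INTER_CUBIC))
O=np.array([.4329,.29]);ex=np.array([.8236,.5671]);ey=np.array([-.5671,.8236])
h=cv2.cvtColor(s.img,cv2.COLOR_BGR2HSV); m=cv2.inRange(h,(0,150,80),(8,255,255))|cv2.inRange(h,(172,150,80),(180,255,255))
ys,xs=np.nonzero(m[190:290,180:270]); print("red",xs.mean()+180,ys.mean()+190,len(xs))
for a in(0,.1,.2,.3):
    r=.073
    x=.106-r*np.cos(a); z=.068+r*np.sin(a); print(a,s.proj([*(O+ex*x),z]).round(1))
    e=[s.proj([*(O+ex*(.106-.058*np.cos(a))+ey*y),.068+.058*np.sin(a)]).round(1) for y in(-.088,.088)]; print(e)
E
```

```text
position: [0.4929, 0.3305, 0.1961]
ft_force: [-0.1, -0.1, -0.1]
t 49.23 p [0.4929 0.3305 0.1961] jaw -55.26 down [-0.046 -0.008 -0.999] op 0.0001 F [-0.1 -0.1 -0.1] j [-0.29  0.45 -0.49  1.74  0.21  1.05 -1.81]
red 225.55 245.175 40
0 [[225.7 245.9]]
[array([[234.2, 224.6]]), array([[206.7, 265.9]])]
0.1 [[225.3 244.1]]
[array([[234. , 223.1]]), array([[206.4, 264.5]])]
0.2 [[224.8 242.2]]
[array([[233.6, 221.7]]), array([[205.9, 263. ]])]
0.3 [[224.  240.3]]
[array([[233. , 220.2]]), array([[205.2, 261.5]])]
```

View pics/s18.png

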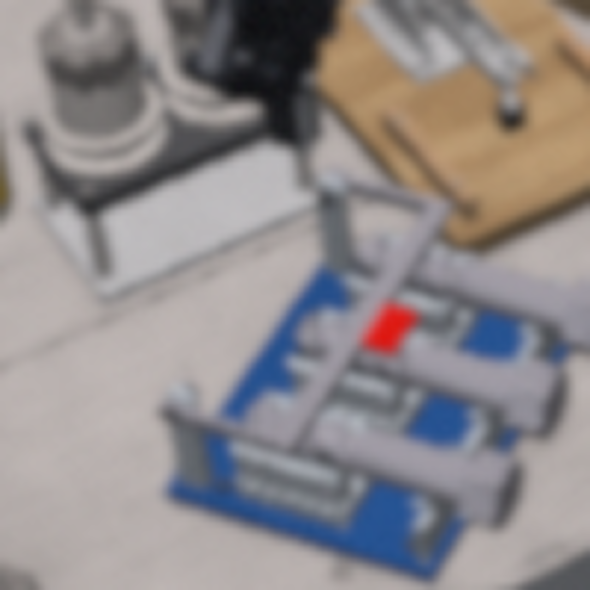

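```bash
python3 -m jog '[[-1,[0.1,0.005,0.04],0],[-1,[0.1,0,0.04],0],[-1,[0.1,0,0],0],[-1,[0.06,0,0],0]]'|grep -E 'pos|for'; python3 q.py .4724 .3172 .09; python3 -m jog '[[-1,[0.02,0,0],0]]'|grep -E 'pos|for'
```

```text
position: [0.4706, 0.3152, 0.0996]
ft_force: [0.5, 0.7, -1.3]
t 49.77 p [0.4706 0.3152 0.0996] jaw -55.27 down [-0.052 -0.011 -0.999] op 0.0003 F [ 0.5  0.7 -1.3] j [-0.31  0.53 -0.46  1.88  0.27  0.84 -1.86]
shift shares total [ 0.038 -0.002 -0.012] mm [ 9.5 -0.5 -3.1]
position: [0.4697, 0.3147, 0.093]
ft_force: [-0.7, -0.3, 0.4]
```

```bash
python3 -m jog '[[-1,[0.012,0,-0.008],0]]'|grep -E 'pos|for'; python3 -m jog '[[-1,[0.01,0,0],0]]'|grep -E 'pos|for'; python3 -m jog '[[-1,[0.01,0,0],0]]'|grep -E 'pos|for'; python3 -m jog '[[-1,[0.01,0,0],0]]'|grep -E 'pos|for'
```

```text
position: [0.4713, 0.316, 0.0897]
ft_force: [-0.3, -0.1, 0.4]
position: [0.4715, 0.3162, 0.089]
ft_force: [-5.6, -6.0, 21.8]
position: [0.4715, 0.3162, 0.0891]
ft_force: [-5.4, -5.5, 17.6]
position: [0.4715, 0.3162, 0.0892]
ft_force: [-4.5, -4.6, 13.4]
```

```bash
python3 -m jog '[[-1,[-0.08,0,0],0],[-1,[-0.2,0,0],0],[-1,[-0.2,0,0],0],[-1,[0,0.2,0.1],0],[-1,[0,0.2,0.1],0],[-1,[0,0.2,0],0],[-1,[0,0.2,0],0],[-1,[0,0,0],0]]'; python3 - <<'E'
from h import *
s=Cam("side"); t=Cam("top");cv2.imwrite("pics/s19.png",np.hstack([cv2.resize(s.img[190:290,170:270],(395,400),interpolation=cv2.INTER_CUBIC),cv2.resize(t.img[165:255,155:245],(395,400),interpolation=cv2.INTER_CUBIC)]))
O=np.array([.4329,.29]);ex=np.array([.8236,.5671])
h=cv2.cvtColor(s.img,cv2.COLOR_BGR2HSV); m=cv2.inRange(h,(0,150,80),(8,255,255))|cv2.inRange(h,(172,150,80),(180,255,255))
ys,xs=np.nonzero(m[190:290,180:270]); print("red",xs.mean()+180,ys.mean()+190,len(xs))
E
```

```text
time_s: 51.4
position: [0.5579, 0.1235, 0.2206]
eef_rot: [-0.662, -0.212, 0.687, -0.211]
ft_force: [0.2, -0.1, -0.3]
opening: 0.0002
red 225.55 245.175 40
```

View pics/s19.png

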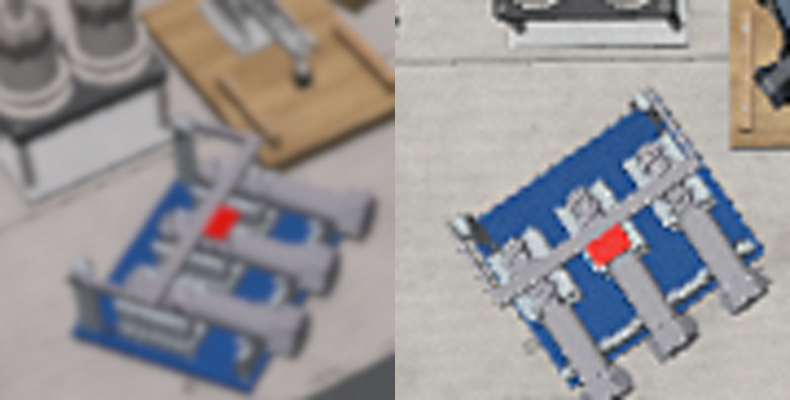

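The keeper lies level across all three bolts. The red tab is at side-view pixel (225.6, 245.2), which is the shut position, and it did not move when I pressed on it.

```bash
python3 -c "
from rig import robot
print(robot.close_job())"
```

```text
the job is handed in; nothing more can be done
None
```

All three bolts are in their matching lanes, thread end towards the hinge, and the keeper is folded shut over them. I handed the job in at about 51 s of the 72 s, with the robot clear of everything.

- **Lanes:** the medium bolt went in the middle lane (y = 0), the coarse in the y = +60 mm lane and the fine in the y = -60 mm lane. I read the coarse and fine threads directly in the pictures. The medium's thread was only partly in view, so that one was confirmed mainly by elimination.
- **Seating:** each bolt blocked when pushed along its axis both ways, with about 2 to 5 mm of play. The coarse bolt had the most play and sits a few mm nearer its head end than the nominal position. Its block was clear towards the head end. Pushing towards the hinge met firm resistance, with no hard stop.
- **Keeper:** it fell shut after the push. Pressing on the bar stopped hard with the fingertips at about 72 mm, the shut height, and the red tab in the side view is where it should be at angle 0.
- **Problem on the way:** the tool slowly leaned as the arm moved, up to about 11°. I straightened it by pushing against the coarse bolt while it was held in its lane, then tested that bolt again.
- **Forces and bystanders:** the highest force I saw at the ends of moves was about 39 N while seating the coarse bolt. I did not aim at or see any contact with the other things on the bench, but I did not measure them again at the end.

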